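# Scrape the inspection plate clear and log it

### The arm

A 6-joint arm with a two-finger parallel gripper is mounted at the origin on a cart in front of the work surface, level with it; the furniture and walls round the work are solid. World frame = base frame: x ahead of the robot, y to its left, z up, the work surface at z = 0. Lengths are in mm, angles in rad, forces in N, time in s.
With the tool pointing down it reaches from about 250 to 725 mm from the base axis. Payload 9.7 kg.
Tool frame: the origin (TCP) lies at the very end of the fingers, on their centre line; the grasp point (between the pads) lies 19 mm behind it; z points along the fingers, x is the direction in which the jaws open and shut, and the axes are right-handed (so a half turn about z gives the same grasp; the last joint's range is limited). The gripper opens to 85 mm and grips with 20 to 120 N. Pads are 22 mm wide; open, the fingers measure 114 mm over their backs; the gripper's body (76 mm by 85 mm) begins 54 mm behind the grasp point. The pads swing forward as they close: fully open they stand 13 mm farther back than shut.
Start: joints at [-1.17, 0.087, 0.176, 1.66, 0, 1.571], TCP at [214.582, -506.41, 231.284] pointing down, gripper open.
Joint ranges: [-3.13, 3.13], [-0.85, 1.81], [-1.15, 1.24], [-2.2, 2.28], [-1.44, 1.52], [-3.14, 3.14]. Speed limits (rad/s): [2.22, 2.22, 2.57, 3.14, 3.14, 3.14].

### API

Orientations are given as a rotation vector (axis times angle).
In Python, from workcell import env gives the robot as it stands. The module is installed in compiled form; this text tells all that it offers.
- The arm moves only by the shell command python3 -m inch 'ROWS' [FORCE]. ROWS is JSON, one flat list of numbers, 5 for each row, row after row: the opening, from 0 (shut) to 1 (fully open), then the shift along the tool's x, y, z in m, then the turn about the tool's z in degrees. A call has 1 to 10 rows; each row shifts and turns the pose as measured when the row begins, along the tool's axes as they then stand; what a row does not reach is not made up. A row lasts 1/10 s, in which the tool goes at most 50 mm and 8.59 degrees, less where a joint would pass 70% of its speed; a pose out of reach is approached as far as the arm can. A call is refused whole if a number of a shift passes 0.05 or a number of a turn 8.59, either way. A call with a gripper value outside its range is refused whole. The fingers move at their own pace and stop on an object; FORCE is the grip in N (left out, the last holds). Time passes only in rows, so rows that do not move let the fingers close. It gives the time, the measured TCP pose, the force and the opening at its end, in the units of the state.
- env.read_state(): the state, without advancing time (a new reading comes with each control period).
- env.grab_frame(name): name is "scene" or "top" or "wrist"; returns (picture, depth): 420x560x3 uint8, red, green, blue; 420x560 float32, mm along the optical axis (not along the pixel's ray), 0 where there is no reading.
- env.get_calibration(name): a dict with "fovy" (degrees; the focal length in pixels is half the picture's height over the tangent of half this angle, whatever the lens; pixels are square), "cx", "cy" (the principal point, pixels), "k1" (the pictures are not rectified: a ray, as slopes to the right and down, at radius r is drawn at 1 + k1 r^2 times it, then the intrinsics apply), "origin" and "rotation" of the camera in the world. Camera axes: x right, y up, looking along -z (the intrinsics and any distortion apply to the point x, -y, -z); pixel columns grow to the right and rows downward; lengths in mm; the calibration is good to about 2 mm. A picture is of the moment at which its call begins: read the wrist's pose just before it. get_calibration takes no time and is no camera call; for the wrist camera it gives the pose at the moment of the call.
- env.sign_off(): hands the job in, once; it reports no verdict.
The state is a dict: "time": time; "joint_pos": joint angles; "dq": joint speeds; "joint_efforts": joint torques, N m; "eef_pos": TCP position; "ee_rot": TCP orientation; "force": force on the tool from outside, world axes, zero at the start; "moment": the same for the moment, N m; "opening": finger opening in mm.
Only numpy, scipy, OpenCV 4.12 (cv2) and the standard library are available. Lean on these libraries where they do the work, as an engineer would, in place of code of your own. Each camera call takes 0.05 s, during which the arm holds its last target.

### The job

Using the scraper block, not the fingers, scrape all five loose steel offcuts down off the sloping inspection plate into the catch tray along its lower edge. Then, with the plate clear, press the round key on the box at the stand's side firmly until it gives, to log the plate as clear. Leave the scraper standing upright on the table, clear of the stand, and the other things where they are.

Things in the scene. Friction and masses are not known exactly. Their poses are not given: they have to be found in the camera images.
- stand: Fixed inspection stand: a flat white plate sloping up 30 degrees away from the robot, a catch tray along its low edge, a lamp hood over its high half, a key box at its left front. Origin on the table under the middle of the plate's low edge; x uphill (level), y left along the low edge, z up. Base plate 6 mm thick, x -82 to 252, y -118 to 118 mm. Key box 70 x 70 x 40 mm high, centre x -40, y 128 mm.
- plate (a point): Middle of the plate's low edge, on its upper surface, 45 mm above the table. x up the slope, y left along the edge, z square out of the plate (30 degrees off vertical). The plate is 230 mm long (x 0 to 230) and 160 mm wide (y -80 to 80) between side lips 6 mm thick that stand 10 mm above it. The low edge is open.
- tray (a point): Centre of the inner floor of the catch tray, an open box before the plate's low edge, 9 mm above the table; axes as the stand's. Inside 70 mm (x) by 166 mm (y), walls 3 mm thick, their tops 32 mm above the table.
- hood_front (a point): Middle of the lower front edge of the lamp hood, 362 mm above the table; axes as the stand's. The hood reaches 110 mm from here in +x, 115 mm to either side in y, 26 mm up, on two 12 mm posts 97 mm behind here at y -104 and 104. An upright gripper over the plate's upper half strikes it: there the tool must lean 20 to 50 degrees back towards the low side (30 is square to the plate).
- scraper: Loose scraper block, 0.14 to 0.28 kg: a straight flat foot 24 mm thick (its x) and 124 mm long (its y), 22 mm high, with an upright handle in the middle, 22 mm (x) by 36 mm (y) with rounded edges, from z 22 to z 92 mm. Origin at the centre of the foot's underside, z up along the handle. It starts standing on the table to the right of the stand.
- key_top (a point): Centre of the top face of the round key, 28 mm across, lying level on the key box 44 mm above the table. Its axes are the stand's. It is pressed straight down.
- key (a joint): Travel of the round key in m: 0 at rest, 0.0015 fully down; it starts to give at about 2.5 N and is fully down at about 5 N. It springs back.
- chip0: Loose dark steel offcut, a disc 20 mm across, 7 mm thick, about 15 g, lying flat on the sloping plate 35 to 160 mm up the slope, held by friction. Origin at the centre of its underside.
- chip1: Loose dark steel offcut, a 24 x 14 mm oblong, 7 mm thick, about 15 g, lying flat on the sloping plate 35 to 160 mm up the slope, held by friction. Origin at the centre of its underside.
- chip2: Loose dark steel offcut, a hexagon 22 mm across its corners, 7 mm thick, about 15 g, lying flat on the sloping plate 35 to 160 mm up the slope, held by friction. Origin at the centre of its underside.
- chip3: Loose dark steel offcut, a 16 mm square, 7 mm thick, about 15 g, lying flat on the sloping plate 35 to 160 mm up the slope, held by friction. Origin at the centre of its underside.
- chip4: Loose dark steel offcut, a small L, 26 x 22 mm overall, 7 mm thick, about 15 g, lying flat on the sloping plate 35 to 160 mm up the slope, held by friction. Origin at the centre of its underside.
- loupe: Bystander to leave alone: loose black hand loupe, 38 mm across, 30 mm high. Origin at the centre of its underside.
- vial: Bystander to leave alone: loose white sample vial with a pale cap, 26 mm across, 52 mm high. Origin at the centre of its underside.
- tin: Bystander to leave alone: loose flat round pale tin, 62 mm across, 20 mm high. Origin at the centre of its underside.
- torch: Bystander to leave alone: loose black pocket torch, 110 x 32 mm, lying. Origin at the centre of its underside.
There are look-alikes about, which are no part of the job. Leave any yellow look-alike of the scraper alone.

How it is judged (in metres and radians):
On the way, in this order (a step that is already met when the one before it is completed fails the run):
1. the scraper is held with its foot down on the plate (contact force between the fingers and scraper above 1 N and x of scraper in the frame of plate between 0.02 and 0.23 m and z of scraper in the frame of plate below 0.014 m and y of scraper in the frame of plate between -0.08 and 0.08 m), for 0.1 s.
2. all five offcuts are in the catch tray (x of chip0 in the frame of stand between -0.085 and 0.003 m and z of each of chip0, chip1, chip2, chip3, chip4 in the frame of stand below 0.037 m and y of chip0 in the frame of stand between -0.088 and 0.088 m and x of chip1 in the frame of stand between -0.085 and 0.003 m and y of chip1 in the frame of stand between -0.088 and 0.088 m and x of chip2 in the frame of stand between -0.085 and 0.003 m and y of chip2 in the frame of stand between -0.088 and 0.088 m and x of chip3 in the frame of stand between -0.085 and 0.003 m and y of chip3 in the frame of stand between -0.088 and 0.088 m and x of chip4 in the frame of stand between -0.085 and 0.003 m and y of chip4 in the frame of stand between -0.088 and 0.088 m), for 0.2 s.
3. then the key is pressed with at least 3.5 N (contact force between anything else and key above 3.5 N and value of joint key above 0.0005 m), for 0.1 s.
At the end, for the whole second after the job is handed in: All five offcuts lie at rest in the catch tray; the scraper stands upright (within 6 degrees) and at rest on the table, not touching the stand; the key is let go and sprung back (all of step 2 and height (world z) of scraper below 0.005 m and angle between scraper's own z axis and vertical below 0.1 rad and linear speed of each of scraper, chip0, chip1, chip2, chip3, chip4 below 0.02 m/s and contact force between scraper and stand below 0.05 N and value of joint key below 0.0004 m).
It fails at once if the fingers push an offcut (more than 1 N) (contact force between the fingers and chip0 above 1 N or contact force between the fingers and chip1 above 1 N or contact force between the fingers and chip2 above 1 N or contact force between the fingers and chip3 above 1 N or contact force between the fingers and chip4 above 1 N).
It fails at once if a bystander (loupe, vial, tin, torch) is shifted by more than 3 cm (distance of any of loupe, vial, tin, torch from where it was at the start of the episode above 0.03 m).
It also fails if it takes over 54 s, if anything falls off the work surface, if the arm or the gripper's body presses on something with over 40 N, if the wrist force passes 120 N, or if a joint passes its speed limit or range.

## Working session

There is one attempt and no reset: what is moved stays moved. The work goes in short steps, Python scripts to look and compute and a shell command to move; the robot and the scene stay as the last step left them, time stands still between calls to the robot, and variables do not carry over. Pictures are saved under pics/ and viewed, and the job is handed in when it is done.

```bash
mkdir -p pics
cat > h.py <<'E'
import numpy as np,cv2
from workcell import env
from scipy.spatial.transform import Rotation as R
def grab(n,tag):
    c=env.get_calibration(n); im,d=env.grab_frame(n)
    cv2.imwrite(f'pics/{tag}.png',im[:,:,::-1]); np.savez(f'pics/{tag}.npz',im=im,d=d,**{k:np.array(v) for k,v in c.items()})
    return im,d,c
def load(tag):
    z=np.load(f'pics/{tag}.npz'); return z['im'],z['d'],z
def rays(c,uv):
    uv=np.atleast_2d(np.asarray(uv,float)); f=210/np.tan(np.radians(float(c['fovy']))/2)
    q=np.c_[(uv[:,0]-float(c['cx']))/f,(uv[:,1]-float(c['cy']))/f]; p=q.copy()
    for _ in range(30): p=q/(1+float(c['k1'])*(p**2).sum(1,keepdims=True))
    d=np.c_[p[:,0],-p[:,1],-np.ones(len(p))]
    return d@np.array(c['rotation']).reshape(3,3).T
def cast(c,uv,z):
    d=rays(c,uv);o=np.array(c['origin']); return o+d*((z-o[2])/d[:,2])[:,None]
def bydepth(c,dep,uv):
    uv=np.atleast_2d(uv).astype(int); return np.array(c['origin'])+rays(c,uv)*dep[uv[:,1],uv[:,0]][:,None]
def st():
    s=env.read_state(); print({k:np.round(v,3).tolist() for k,v in s.items()}); 
    print('R',R.from_rotvec(s['ee_rot']).as_matrix().round(3).tolist()); return s
E
python3 - <<'E'
from h import *
st()
for n in ('scene','top','wrist'):
    im,d,c=grab(n,n+'0'); print(n,{k:np.round(v,3).tolist() for k,v in c.items()})
E
```

```text
{'time': 0.0, 'joint_pos': [-1.17, 0.087, 0.175, 1.66, -0.0, 1.571], 'dq': [-0.001, 0.0, 0.0, 0.0, -0.001, 0.001], 'joint_efforts': [-0.001, -52.038, 46.481, 0.016, -0.0, 0.0], 'eef_pos': [214.491, -506.199, 230.569], 'ee_rot': [-2.619, 1.734, 0.002], 'force': [0.345, 0.294, 0.169], 'moment': [-0.039, 0.016, 0.006], 'opening': 85.619}
R [[0.39, -0.921, -0.001], [-0.921, -0.39, 0.001], [-0.001, 0.0, -1.0]]
scene {'fovy': 53.455, 'cx': 276.737, 'cy': 210.228, 'k1': 0.014, 'origin': [-130.123, -944.67, 1151.333], 'rotation': [0.824, -0.288, -0.621]}
top {'fovy': 43.661, 'cx': 278.419, 'cy': 212.254, 'k1': 0.032, 'origin': [442.088, -86.649, 1822.262], 'rotation': [0.055, -0.054, -1.582]}
wrist {'fovy': 62.154, 'cx': 281.959, 'cy': 218.717, 'k1': -0.022, 'origin': [274.877, -478.829, 374.121], 'rotation': [-0.235, 0.157, -1.164]}
```

Rotation is a rotation vector; fixing the helper and viewing the pictures.

```bash
sed -i "s/np.array(c\['rotation'\]).reshape(3,3).T/R.from_rotvec(np.array(c['rotation'])).as_matrix().T/" h.py
```

```text
(no output)
```

View pics/scene0.png

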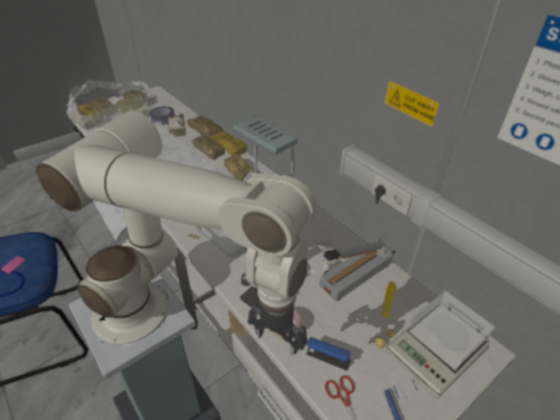

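View pics/top0.png

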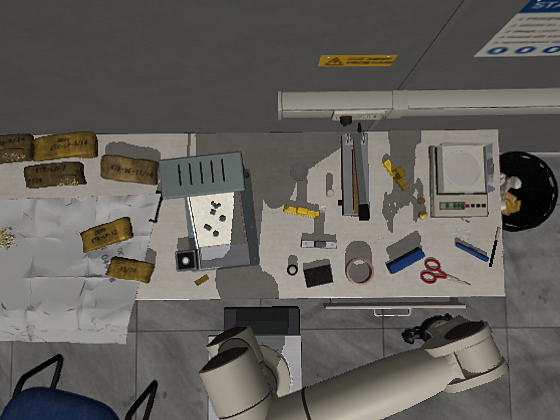

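View pics/wrist0.png

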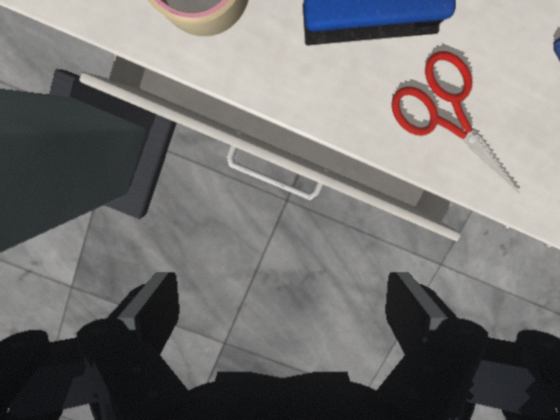

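Run:
```python
from h import *
im,d,c=load('top0')
cv2.imwrite('pics/top0z.png',cv2.resize(im[145:305,150:350,::-1],None,fx=4,fy=3.75,interpolation=cv2.INTER_CUBIC)[:600])
for uv in [(320,243),(301,211),(318,272),(188,260),(215,220),(215,205),(200,240),(243,175),(165,195),(243,193),(205,165),(292,269)]:
    print(uv,bydepth(c,d,uv).round(0))
```

```text
(320, 243) [[ 459. -222.   93.]]
(301, 211) [[ 565. -161.   93.]]
(318, 272) [[ 361. -219.   22.]]
(188, 260) [[408. 220.  52.]]
(215, 220) [[539. 124.  95.]]
(215, 205) [[586. 119. 128.]]
(200, 240) [[474. 178.  63.]]
(243, 175) [[646.  11. 384.]]
(165, 195) [[593. 225. 386.]]
(243, 193) [[637.  37.  -0.]]
(205, 165) [[675. 115. 388.]]
(292, 269) [[ 372. -130.   29.]]
```

View pics/top0z.png

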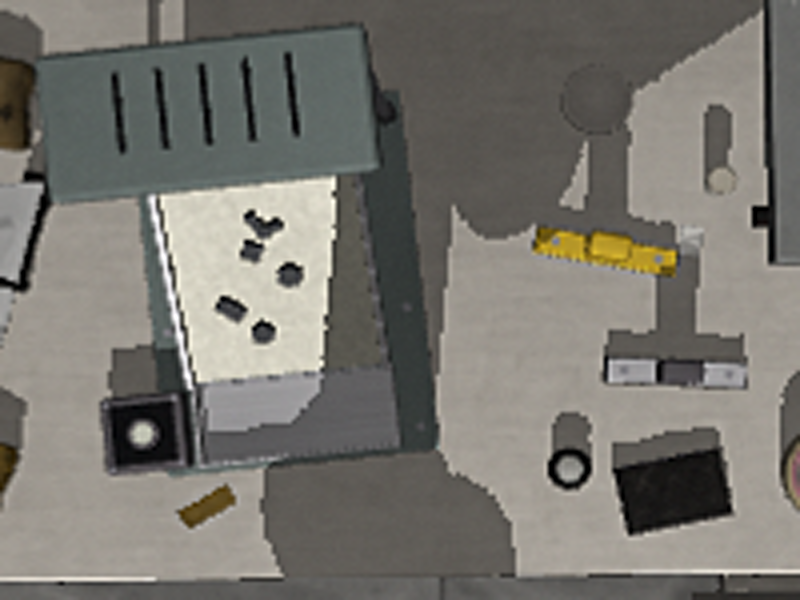

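```bash
python3 -m inch '[1,0.05,0,0,0, 1,0.05,0,0,0, 1,0.05,0,0,0, 1,0.05,0,0,0, 1,0.05,0,0,0]'; python3 -c "
from h import *
st()"
python3 - <<'E'
from h import *
im,d,c=load('top0')
# hood bottom front edge px guess; chips: dark blobs on plate
print(cast(c,[(162,198.5),(244,189)],362).round(0))
g=im.mean(2); m=((g<110)).astype(np.uint8); m[:194]=0;m[244:]=0;m[:,:190]=0;m[:,233:]=0
n,l,s,ce=cv2.connectedComponentsWithStats(m)
for i in range(1,n):
    if s[i,4]>6: print(s[i],ce[i].round(1),bydepth(c,d,ce[i]).round(0))
E
```

```text
time: 0.65
eef_pos: [296.5, -699.8, 233.1]
ee_rot: [-2.617, 1.734, 0.005]
force: [0.6, -1.9, 1.2]
opening: 85.4
{'time': 0.65, 'joint_pos': [-1.17, 0.716, 1.012, 1.87, 0.0, 1.571], 'dq': [0.001, 1.145, 1.812, 0.66, 0.001, -0.001], 'joint_efforts': [-0.001, -93.473, 32.706, -1.302, -0.0, 0.0], 'eef_pos': [296.516, -699.775, 233.081], 'ee_rot': [-2.617, 1.734, 0.005], 'force': [0.623, -1.928, 1.188], 'moment': [0.001, 0.033, -0.044], 'opening': 85.382}
R [[0.39, -0.921, -0.002], [-0.921, -0.39, 0.004], [-0.004, -0.0, -1.0]]
[[586. 239. 362.]
 [610.  10. 362.]]
[190 194  17   2  25] [196.6 194.3] [[595. 140. 387.]]
[211 201  10   8  39] [215.3 204.4] [[590. 120. 119.]]
[210 209   6   6  25] [212.5 211.4] [[567. 131. 114.]]
[192 213   2   9  10] [192.6 216.9] [[552. 196. 115.]]
[219 215   7   6  32] [222.2 217.6] [[548. 100.  96.]]
[190 219   6  25  74] [191.5 234.6] [[496. 216.  13.]]
[230 219   3  25  40] [231.6 233.4] [[496.  74.  67.]]
[204 224   8   7  33] [207.4 226.7] [[520. 151.  84.]]
[195 228   2  10  11] [195.5 232.5] [[501. 192.  81.]]
[213 230   6   7  28] [215.4 233.1] [[497. 126.  73.]]
```

```bash
python3 -m inch '[1,0.05,0,0,0, 1,0.05,0,0,0, 1,0.05,0,0,0, 1,0.05,0,0,0]'; python3 -c "
from h import *
st()"
```

```text
time: 1.05
eef_pos: [335.4, -791.5, 172.3]
ee_rot: [2.576, -1.706, 0.115]
force: [-0.0, 0.4, 0.7]
opening: 85.3
{'time': 1.05, 'joint_pos': [-1.17, 0.931, 1.233, 1.784, -0.0, 1.571], 'dq': [0.001, 0.222, 0.009, -0.504, -0.0, -0.0], 'joint_efforts': [-0.001, -94.744, 43.337, 0.46, -0.0, 0.0], 'eef_pos': [335.381, -791.497, 172.284], 'ee_rot': [2.576, -1.706, 0.115], 'force': [-0.021, 0.377, 0.681], 'moment': [0.071, 0.062, -0.045], 'opening': 85.326}
R [[0.389, -0.921, 0.035], [-0.917, -0.39, -0.082], [0.089, 0.0, -0.996]]
```

```bash
python3 -m inch '[1,0.05,0,-0.04,0, 1,0.05,0,-0.04,0, 1,0.05,0,-0.04,0, 1,0.05,0,-0.04,0]'; python3 -c "
from h import *
st()"
```

```text
time: 1.45
eef_pos: [344.5, -812.9, 250.6]
ee_rot: [2.497, -1.654, 0.299]
force: [-0.6, -0.9, -0.7]
opening: 85.3
{'time': 1.45, 'joint_pos': [-1.17, 0.847, 1.235, 1.72, 0.0, 1.571], 'dq': [-0.002, -0.246, 0.001, -0.155, -0.001, 0.002], 'joint_efforts': [-0.0, -88.555, 45.848, -2.146, -0.0, 0.0], 'eef_pos': [344.466, -812.93, 250.603], 'ee_rot': [2.497, -1.654, 0.299], 'force': [-0.623, -0.894, -0.713], 'moment': [0.148, 0.117, 0.023], 'opening': 85.29}
R [[0.379, -0.921, 0.092], [-0.895, -0.39, -0.218], [0.236, -0.0, -0.972]]
```

```bash
python3 -m inch '[1,0.03,0,0.05,0, 1,0.03,0,0.05,0]'; python3 -c "
from h import *
st()"
```

```text
time: 1.65
eef_pos: [368.6, -870.1, 183.0]
ee_rot: [2.47, -1.636, 0.355]
force: [-1.2, 0.7, -0.3]
opening: 85.2
{'time': 1.65, 'joint_pos': [-1.17, 0.937, 1.234, 1.582, -0.0, 1.571], 'dq': [-0.0, 0.466, 0.003, -0.73, 0.001, 0.002], 'joint_efforts': [0.0, -109.899, 50.17, -0.632, -0.0, 0.0], 'eef_pos': [368.65, -870.074, 182.975], 'ee_rot': [2.47, -1.636, 0.355], 'force': [-1.205, 0.67, -0.329], 'moment': [0.178, 0.144, 0.023], 'opening': 85.227}
R [[0.374, -0.921, 0.11], [-0.884, -0.39, -0.259], [0.281, 0.0, -0.96]]
```

```bash
cat > kin.py <<'E'
import numpy as np
from scipy.optimize import minimize
P=[(214.491,506.199,230.57,.087,.175,1.66),(296.516,699.775,233.08,.716,1.012,1.87),(335.381,791.497,172.284,.931,1.233,1.784),(344.466,812.93,250.603,.847,1.235,1.72),(368.65,870.074,182.975,.937,1.234,1.582)]
A=[];b=[]
for x,y,z,q2,q3,q4 in P:
    e=q2-q3;p=e+q4
    A+= [[1,0,np.sin(q2),np.cos(e),np.sin(e),np.cos(p)],[0,1,np.cos(q2),-np.sin(e),np.cos(e),-np.sin(p)]]
    b+=[np.hypot(x,y),z]
A=np.array(A);b=np.array(b)
K,*_=np.linalg.lstsq(A,b,rcond=None)
lo=np.array([-.85,-1.15,-2.2]);hi=np.array([1.81,1.24,2.28])
def fk(q):
    e=q[0]-q[1];p=e+q[2]
    return np.array([K[0]+K[2]*np.sin(q[0])+K[3]*np.cos(e)+K[4]*np.sin(e)+K[5]*np.cos(p),K[1]+K[2]*np.cos(q[0])-K[3]*np.sin(e)+K[4]*np.cos(e)-K[5]*np.sin(p),p])
if __name__=='__main__':
    print(K.round(1),(A@K-b).round(1))
    def ik(r,z,p,q0,w=300):
        f=lambda q:np.sum(((fk(q)-[r,z,p])*[1,1,w])**2)
        return minimize(f,q0,bounds=list(zip(lo,hi)),method='L-BFGS-B').x
    for z in (150,250,350,450):
        for pd in (60,75,90):
            q=np.array([.1,.2,1.6])
            out=[]
            for r in range(550,100,-25):
                q=ik(r,z,np.radians(pd),q); 
                out.append((r,z,pd,fk(q).round(2),q.round(2)))
                if abs(np.degrees(fk(q)[2])-pd)>2: break
            r,z_,_,f,qq=out[-1]; print(z,pd,'r',r,'->',f[:2].round(0),np.degrees(f[2]).round(1),qq)
E
python3 kin.py
```

```text
[  1.4 162.  419.2 517.6  34.8 429.3] [ 0.  -0.   0.1  0.2 -0.1 -0.4  0.1 -0.  -0.   0.2]
150 60 r 375 -> [388. 152.] 63.6 [-0.85 -0.73  1.23]
150 75 r 275 -> [283. 152.] 77.3 [-0.85 -0.66  1.54]
150 90 r 150 -> [162. 153.] 93.4 [-0.85 -0.64  1.84]
250 60 r 350 -> [360. 254.] 63.0 [-0.85 -0.53  1.43]
250 75 r 225 -> [236. 256.] 77.9 [-0.85 -0.44  1.77]
250 90 r 125 -> [131. 253.] 91.7 [-0.85 -0.43  2.02]
350 60 r 300 -> [308. 356.] 62.5 [-0.85 -0.3   1.64]
350 75 r 150 -> [161. 360.] 78.5 [-0.85 -0.2   2.02]
350 90 r 125 -> [125. 350.] 90.0 [-0.76 -0.18  2.15]
450 60 r 200 -> [208. 459.] 63.0 [-0.85 -0.03  1.92]
450 75 r 125 -> [125. 450.] 75.1 [-0.81  0.05  2.16]
450 90 r 125 -> [129. 445.] 88.8 [-0.62  0.11  2.28]
```

```bash
python3 -m inch '[1,-0.048,0,-0.014,0, 1,-0.048,0,-0.014,0, 1,-0.048,0,-0.014,0, 1,-0.048,0,-0.014,0, 1,-0.048,0,-0.014,0, 1,-0.048,0,-0.014,0, 1,-0.048,0,-0.014,0, 1,-0.048,0,-0.014,0, 1,-0.048,0,-0.014,0, 1,-0.048,0,-0.014,0]'; python3 -m inch '[1,-0.048,0,-0.014,0, 1,-0.048,0,-0.014,0, 1,-0.048,0,-0.014,0]';python3 -c "
from h import *
st()
im,d,c=load('top0')
for uv in [(262,320),(240,312),(290,312),(262,350),(360,318),(388,309),(340,100),(260,115),(200,110),(262,305),(240,185)]: print(uv,bydepth(c,d,uv).round(0))"
```

```text
time: 2.65
eef_pos: [204.4, -482.5, 192.3]
ee_rot: [2.458, -1.628, 0.379]
force: [0.4, 0.4, 1.8]
opening: 85.2
time: 2.95
eef_pos: [146.0, -344.5, 196.3]
ee_rot: [2.446, -1.62, 0.404]
force: [-0.3, 0.5, 1.5]
opening: 85.5
{'time': 2.95, 'joint_pos': [-1.17, -0.697, -0.532, 1.408, -0.0, 1.571], 'dq': [-0.0, -1.365, -0.689, 0.592, -0.0, -0.001], 'joint_efforts': [-0.001, 5.33, 48.923, -5.429, -0.0, -0.0], 'eef_pos': [145.954, -344.457, 196.275], 'ee_rot': [2.446, -1.62, 0.404], 'force': [-0.29, 0.515, 1.545], 'moment': [0.295, 0.078, 0.028], 'opening': 85.478}
R [[0.369, -0.921, 0.125], [-0.872, -0.39, -0.296], [0.321, 0.0, -0.947]]
(262, 320) [[ 108.   -2. -679.]]
(240, 312) [[ 145.  102. -695.]]
(290, 312) [[ 146. -134. -663.]]
(262, 350) [[101. -25.  17.]]
(360, 318) [[  97. -480. -791.]]
(388, 309) [[ 143. -614. -766.]]
(340, 100) [[ 867. -267.  337.]]
(260, 115) [[892. -28.  80.]]
(200, 110) [[894. 164. 147.]]
(262, 305) [[ 168.    0. -771.]]
(240, 185) [[617.  18. 396.]]
```

```bash
python3 -m inch '[1,-0.05,0,0.0,0, 1,-0.05,0,0.0,0, 1,-0.05,0,0,0, 1,-0.05,0,0,0]';python3 -c "
from h import *
st()"
```

```text
time: 3.35
eef_pos: [107.4, -253.6, 166.5]
ee_rot: [2.51, -1.662, 0.271]
force: [0.0, -0.2, -0.6]
opening: 85.3
{'time': 3.35, 'joint_pos': [-1.17, -0.848, -0.629, 1.574, -0.0, 1.571], 'dq': [0.001, 0.0, 0.029, 0.412, -0.001, 0.001], 'joint_efforts': [-0.0, -16.677, 46.762, -3.454, 0.0, -0.0], 'eef_pos': [107.439, -253.569, 166.471], 'ee_rot': [2.51, -1.662, 0.271], 'force': [0.02, -0.181, -0.571], 'moment': [0.15, 0.045, -0.0], 'opening': 85.329}
R [[0.381, -0.921, 0.083], [-0.899, -0.39, -0.197], [0.214, 0.0, -0.977]]
```

```bash
python3 -m inch '[1,-0.05,0,0.0,0, 1,-0.05,0,0.0,0, 1,-0.05,0,0,0, 1,-0.05,0,0,0, 1,-0.04,0,0,0]';python3 -c "
from h import *
st()"
```

```text
time: 3.85
eef_pos: [73.8, -174.1, 187.1]
ee_rot: [2.602, -1.724, 0.047]
force: [1.1, 0.4, -0.3]
opening: 85.3
{'time': 3.85, 'joint_pos': [-1.17, -0.848, -0.567, 1.815, -0.0, 1.571], 'dq': [0.0, 0.001, 0.17, 0.452, -0.0, 0.001], 'joint_efforts': [-0.002, -13.948, 43.631, -1.413, -0.0, -0.0], 'eef_pos': [73.774, -174.108, 187.138], 'ee_rot': [2.602, -1.724, 0.047], 'force': [1.074, 0.395, -0.292], 'moment': [-0.016, 0.004, 0.013], 'opening': 85.301}
R [[0.39, -0.921, 0.014], [-0.92, -0.39, -0.033], [0.036, 0.0, -0.999]]
```

```bash
python3 -m inch '[1,-0.03,0,0.0,0, 1,0.024,-0.04,-0.018,0, 1,0.024,-0.04,-0.018,0, 1,0.024,-0.04,-0.018,0, 1,0.024,-0.04,-0.018,0, 1,0.024,-0.04,-0.018,0, 1,0.024,-0.04,-0.018,0, 1,0.024,-0.04,-0.018,0, 1,0,0,0,8, 1,0,0,0,8]';python3 -m inch '[1,0,0,0,7, 1,0,0,0,0]';python3 -c "
from h import *
st()
grab('wrist','w1')"
```

```text
time: 4.85
eef_pos: [378.7, -205.9, 343.3]
ee_rot: [2.329, -2.101, 0.112]
force: [0.8, 0.3, 0.1]
opening: 85.4
time: 5.05
eef_pos: [378.7, -205.4, 348.3]
ee_rot: [-2.187, 2.245, -0.128]
force: [-0.6, -0.7, 0.9]
opening: 85.5
{'time': 5.05, 'joint_pos': [-0.483, -0.196, 0.138, 1.825, -0.02, 2.684], 'dq': [0.004, -0.032, 0.018, -0.001, 0.0, -0.084], 'joint_efforts': [0.096, -30.331, 43.812, -0.963, -0.059, 1.705], 'eef_pos': [378.679, -205.356, 348.334], 'ee_rot': [-2.187, 2.245, -0.128], 'force': [-0.594, -0.716, 0.886], 'moment': [0.081, 0.1, 0.045], 'opening': 85.5}
R [[-0.028, -0.998, 0.061], [-0.998, 0.024, -0.055], [0.053, -0.062, -0.997]]
```

View pics/w1.png

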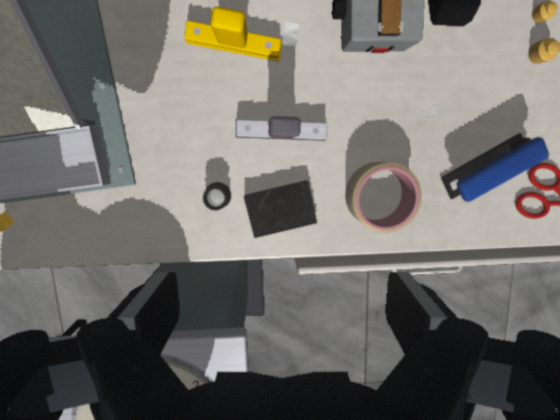

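```bash
python3 -m inch '[1,-0.0056,0.0376,0.027,0, 1,-0.0056,0.0376,0.027,0, 1,-0.0056,0.0376,0.027,0, 1,-0.0056,0.0376,0.027,0, 1,-0.0056,0.0376,0.027,0, 1,-0.032,0.038,-0.004,0, 1,-0.032,0.038,-0.004,0, 1,-0.032,0.038,-0.004,0]';python3 -c "
from h import *
st()"
```

```text
time: 5.9
eef_pos: [118.7, -125.8, 216.9]
ee_rot: [-2.229, 2.201, -0.042]
force: [-0.5, -0.6, -0.4]
opening: 85.4
{'time': 5.9, 'joint_pos': [-0.831, -0.848, -0.506, 1.886, 0.01, 2.298], 'dq': [-0.409, 0.001, 0.287, 0.649, 0.025, -0.444], 'joint_efforts': [3.576, -4.648, 40.149, -1.887, 0.047, 0.886], 'eef_pos': [118.726, -125.845, 216.861], 'ee_rot': [-2.229, 2.201, -0.042], 'force': [-0.469, -0.553, -0.375], 'moment': [0.014, -0.014, -0.056], 'opening': 85.414}
R [[0.013, -1.0, 0.025], [-1.0, -0.013, -0.013], [0.013, -0.025, -1.0]]
```

```bash
python3 -m inch '[1,0.033,-0.035,0,0, 1,0.033,-0.035,0,0, 1,0.033,-0.035,-0.01,0, 1,0,-0.04,-0.03,0, 1,0,-0.04,-0.03,0, 1,0,-0.04,-0.03,0,1,0,-0.04,-0.03,0, 1,0,0,0,0]';python3 -c "
from h import *
st()
grab('wrist','w2')"
```

```text
time: 6.7
eef_pos: [382.2, -217.7, 368.8]
ee_rot: [-2.255, 2.172, -0.091]
force: [-0.8, -0.3, -1.2]
opening: 85.6
{'time': 6.7, 'joint_pos': [-0.514, -0.134, 0.236, 1.882, -0.005, 2.589], 'dq': [-0.017, -0.072, -0.076, 0.009, -0.011, -0.064], 'joint_efforts': [1.142, -32.579, 46.858, -0.587, 0.095, 0.739], 'eef_pos': [382.233, -217.709, 368.767], 'ee_rot': [-2.255, 2.172, -0.091], 'force': [-0.828, -0.288, -1.239], 'moment': [-0.001, 0.074, -0.023], 'opening': 85.623}
R [[0.037, -0.998, 0.048], [-0.999, -0.039, -0.033], [0.035, -0.047, -0.998]]
```

View pics/w2.png

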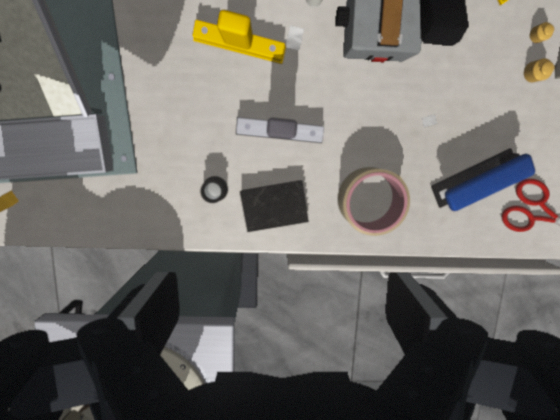

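```bash
cat > meas.py <<'E'
from h import *
def cloud(tag):
    im,d,c=load(tag); v,u=np.mgrid[0:420,0:560]; uv=np.c_[u.ravel(),v.ravel()]
    P=np.array(c['origin'])+rays(c,uv)*d.ravel()[:,None]
    P[d.ravel()==0]=np.nan
    return im,P.reshape(420,560,3),c
E
python3 - <<'E'
from meas import *
for t in ('w1','w2'):
    im,P,c=cloud(t)
    w=P[100:170,220:350].reshape(-1,3)
    tab=w[(abs(w[:,2])<8)]; print(t,'table z',np.median(tab[:,2]).round(1))
    f=w[(w[:,2]>15)&(w[:,2]<28)&(w[:,0]>420)]; h=w[(w[:,2]>80)&(w[:,2]<105)]
    for n,p in (('foot',f),('handle',h)):
        r=cv2.minAreaRect(p[:,:2].astype(np.float32)); print(n,len(p),p.mean(0).round(1),np.median(p[:,2]).round(1),r)
# ray triangulation of handle top centroid by colour (dark region)
def tri(obs):
    A=np.zeros((3,3));b=np.zeros(3)
    for o,d in obs:
        d=d/np.linalg.norm(d);M=np.eye(3)-np.outer(d,d);A+=M;b+=M@o
    return np.linalg.solve(A,b)
obs=[]
for t in ('w1','w2'):
    im,d,c=load(t); g=im.astype(int).mean(2); m=np.zeros(g.shape,np.uint8); m[112:145,262:302]=(g[112:145,262:302]<130)
    n,l,s,ce=cv2.connectedComponentsWithStats(m); i=1+np.argmax(s[1:,4]); print(t,s[i],ce[i])
    obs.append((np.array(c['origin']),rays(c,ce[i])[0]))
print('tri',tri(obs).round(1))
E
```

```text
w1 table z 0.8
foot 1012 [ 457.6 -221.    22.6] 22.7 ((457.6729431152344, -223.54238891601562), (118.04229736328125, 22.087621688842773), 86.3126449584961)
handle 608 [ 457.4 -222.2   91.9] 92.3 ((457.6943664550781, -222.59317016601562), (35.747440338134766, 22.152904510498047), 83.80953216552734)
w2 table z 0.8
foot 940 [ 457.6 -222.    22.7] 22.7 ((457.7474670410156, -223.1186981201172), (118.9122314453125, 22.170095443725586), 86.34198760986328)
handle 559 [ 457.5 -222.4   91.8] 92.1 ((457.6319580078125, -222.49951171875), (35.98389434814453, 22.01398468017578), 86.64633178710938)
w1 [262 112  40  27 910] [282.82527473 123.9       ]
w2 [262 112  40  28 891] [281.8956229  123.78226712]
tri [ 465.5 -226.3   -1.1]
```

```bash
python3 -m inch '[1,0,0,0,5.8, 1,-0.001,-0.011,0.04,0, 1,-0.001,-0.011,0.04,0, 1,-0.001,-0.011,0.04,0, 1,-0.001,-0.011,0.04,0, 1,-0.001,-0.011,0.04,0, 1,-0.001,-0.011,0.03,0, 1,0,0,0,0]' 60;cat > go.py <<'E'
import sys
from h import *
s=env.read_state();Rm=R.from_rotvec(s['ee_rot']).as_matrix();p=np.array(s['eef_pos'])
t=np.array([float(a) for a in sys.argv[1:4]])
print('t',s['time'],'p',p.round(1),'z',Rm[:,2].round(3),'xaz',np.degrees(np.arctan2(Rm[1,0],Rm[0,0])).round(2),'tilt',np.degrees(np.arccos(-Rm[2,2])).round(1),'F',np.round(s['force'],1),'op',round(float(s['opening']),1),'q',np.round(s['joint_pos'],2))
d=Rm.T@(t-p); n=np.linalg.norm(d); print('delta tool mm',d.round(1),'norm',n.round(1)); 
if len(sys.argv)>4:
    k=int(sys.argv[4]); print('per row',k,(d/k/1000).round(4))
E
python3 go.py 458.5 -223 45 3
```

```text
time: 7.55
eef_pos: [451.3, -224.1, 139.5]
ee_rot: [-2.153, 2.264, -0.114]
force: [-0.4, 0.1, 0.8]
opening: 85.1
t 7.55 p [ 451.3 -224.1  139.5] z [ 0.061 -0.043 -0.997] xaz -92.96 tilt 4.3 F [-0.4  0.1  0.8] op 85.1 q [-0.45 -0.11 -0.2   1.41 -0.01  2.74]
delta tool mm [-5.2 -1.2 94.6] norm 94.8
per row 3 [-0.0017 -0.0004  0.0315]
```

```bash
python3 -m inch '[1,-0.0013,0,0.024,0.7, 1,-0.0013,0,0.024,0, 1,-0.0013,0,0.024,0, 1,-0.0013,0,0.023,0, 1,0,0,0,0]' 60; python3 go.py 458.5 -223 45 1
```

```text
time: 8.05
eef_pos: [454.2, -225.0, 52.3]
ee_rot: [-2.143, 2.269, -0.131]
force: [-0.6, 0.0, 0.1]
opening: 85.5
t 8.05 p [ 454.2 -225.    52.3] z [ 0.071 -0.049 -0.996] xaz -93.36 tilt 4.9 F [-0.6  0.   0.1] op 85.5 q [-0.45 -0.1  -0.36  1.23 -0.01  2.75]
delta tool mm [-2.6 -3.6  7.5] norm 8.7
per row 1 [-0.0026 -0.0036  0.0075]
```

```bash
python3 -m inch '[1,-0.0026,-0.0036,0.0075,0, 0.2,0,0,0,0, 0.2,0,0,0,0, 0.2,0,0,0,0, 0.2,0,0,0,0, 0.2,0,0,0,0, 0.2,0,0,0,0]' 50; python3 go.py 458.5 -223 45 1
```

```text
time: 8.75
eef_pos: [460.8, -224.4, 54.0]
ee_rot: [-2.141, 2.263, -0.147]
force: [0.2, -0.4, -1.7]
opening: 35.7
t 8.75 p [ 460.8 -224.4   54. ] z [ 0.081 -0.052 -0.995] xaz -93.29 tilt 5.5 F [ 0.2 -0.4 -1.7] op 35.7 q [-0.45 -0.09 -0.35  1.22 -0.01  2.75]
delta tool mm [-1.7  3.1  8.7] norm 9.4
per row 1 [-0.0017  0.0031  0.0087]
```

```bash
python3 - <<'E'
from kin import *
for q2 in (0.9,.7,.5,.3,.1,-.1,-.3):
    print(q2,[(pd,fk(np.array([q2,1.235,np.radians(pd)-q2+1.235]))[:2].round(0).tolist(),round(np.radians(pd)-q2+1.235,2)) for pd in (85,75,63)])
E
python3 - <<'E'
from meas import *
im,P,c=cloud('top0')
w=P[90:135,150:400]; 
for v in (95,110,120,128): print(v,[P[v,u].round(0).tolist() for u in (180,215,240,270)])
E
```

```text
0.9 [(85, [845.0, 198.0], np.float64(1.82)), (75, [918.0, 211.0], np.float64(1.64)), (63, [1002.0, 243.0], np.float64(1.43))]
0.7 [(85, [736.0, 349.0], np.float64(2.02)), (75, [810.0, 362.0], np.float64(1.84)), (63, [894.0, 394.0], np.float64(1.63))]
0.5 [(85, [600.0, 475.0], np.float64(2.22)), (75, [674.0, 488.0], np.float64(2.04)), (63, [758.0, 520.0], np.float64(1.83))]
0.3 [(85, [442.0, 572.0], np.float64(2.42)), (75, [516.0, 585.0], np.float64(2.24)), (63, [599.0, 617.0], np.float64(2.03))]
0.1 [(85, [268.0, 635.0], np.float64(2.62)), (75, [341.0, 648.0], np.float64(2.44)), (63, [425.0, 681.0], np.float64(2.23))]
-0.1 [(85, [84.0, 663.0], np.float64(2.82)), (75, [158.0, 676.0], np.float64(2.64)), (63, [241.0, 708.0], np.float64(2.43))]
-0.3 [(85, [-101.0, 653.0], np.float64(3.02)), (75, [-28.0, 666.0], np.float64(2.84)), (63, [56.0, 698.0], np.float64(2.63))]
95 [[896.0, 199.0, 305.0], [893.0, 96.0, 311.0], [893.0, 22.0, 310.0], [893.0, -65.0, 306.0]]
110 [[892.0, 228.0, 154.0], [892.0, 115.0, 150.0], [894.0, 35.0, 140.0], [891.0, -63.0, 146.0]]
120 [[892.0, 252.0, 27.0], [892.0, 131.0, 19.0], [894.0, 45.0, 8.0], [895.0, -60.0, 1.0]]
128 [[892.0, 274.0, -93.0], [893.0, 147.0, -106.0], [893.0, 54.0, -107.0], [892.0, -58.0, -110.0]]
```

```bash
python3 -m inch '[0.2,0,0,-0.03,0, 0.2,0,0,-0.05,0, 0.2,0,0,-0.05,0, 0.2,0,0,-0.05,0, 0.2,0,0,-0.05,0]' 50; python3 go.py 430 80 470 7; python3 -c "
from h import *
grab('wrist','w3')"
```

```text
time: 9.25
eef_pos: [438.5, -210.9, 279.2]
ee_rot: [-2.146, 2.269, -0.123]
force: [0.8, -1.3, -1.4]
opening: 35.6
t 9.25 p [ 438.5 -210.9  279.2] z [ 0.066 -0.046 -0.997] xaz -93.25 tilt 4.6 F [ 0.8 -1.3 -1.4] op 35.6 q [-0.44 -0.12  0.06  1.67 -0.01  2.76]
delta tool mm [-281.6   11.1 -204.2] norm 348.0
per row 7 [-0.0402  0.0016 -0.0292]
```

View pics/w3.png

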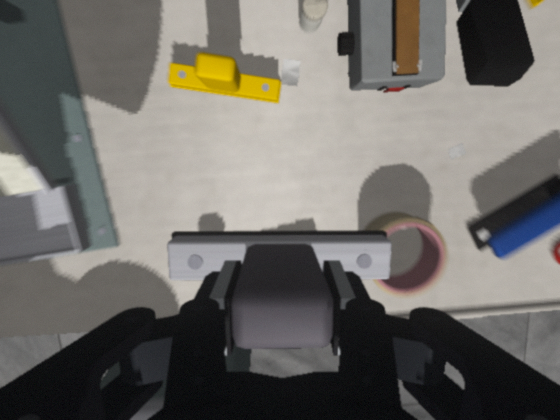

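```bash
python3 -m inch '[0.2,-0.04,0.0016,-0.029,0, 0.2,-0.04,0.0016,-0.029,0, 0.2,-0.04,0.0016,-0.029,0, 0.2,-0.04,0.0016,-0.029,0, 0.2,-0.04,0.0016,-0.029,0, 0.2,-0.04,0.0016,-0.029,0, 0.2,-0.03,0.0016,-0.025,-4, 0.2,0,0,0,-4, 0.2,0,0,0,0]'; python3 go.py 430 80 470 1; python3 -c "
from h import *
st()
grab('wrist','w4')"
```

```text
time: 10.2
eef_pos: [424.9, 24.4, 476.5]
ee_rot: [-2.344, 2.028, -0.113]
force: [-0.1, 0.2, -0.7]
opening: 35.5
t 10.2 p [424.9  24.4 476.5] z [ 0.081 -0.017 -0.997] xaz -81.78 tilt 4.8 F [-0.1  0.2 -0.7] op 35.5 q [ 0.07 -0.04  0.57  2.1  -0.02  3.07]
delta tool mm [-54.4 -12.5   6. ] norm 56.2
per row 1 [-0.0544 -0.0125  0.006 ]
{'time': 10.2, 'joint_pos': [0.073, -0.036, 0.569, 2.095, -0.023, 3.069], 'dq': [0.028, 0.005, 0.039, 0.019, 0.005, 0.07], 'joint_efforts': [0.404, -37.479, 39.617, -0.664, -0.057, -0.889], 'eef_pos': [424.922, 24.446, 476.546], 'ee_rot': [-2.344, 2.028, -0.113], 'force': [-0.087, 0.228, -0.734], 'moment': [0.034, 0.111, -0.025], 'opening': 35.539}
R [[0.143, -0.986, 0.081], [-0.989, -0.145, -0.017], [0.029, -0.078, -0.997]]
```

View pics/w4.png

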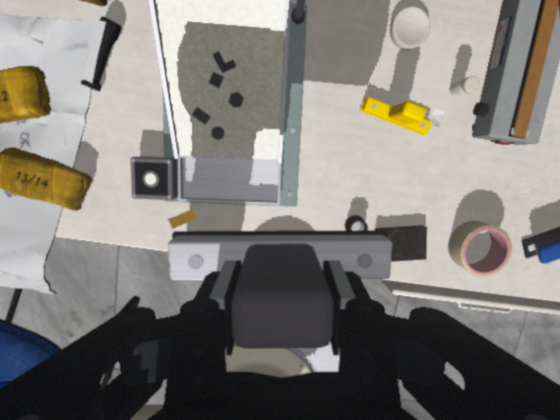

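Run:
```python
from meas import *
im,P,c=cloud('w4')
w=P[20:145,185:275].reshape(-1,3); im2=im[20:145,185:275].reshape(-1,3)
w0=w[np.isfinite(w[:,0])]
n=None; k=np.ones(len(w0),bool)
for _ in range(8):
    A=np.c_[w0[k][:,:2],np.ones(k.sum())]; s,*_=np.linalg.lstsq(A,w0[k][:,2],rcond=None)
    r=w0[:,2]-np.c_[w0[:,:2],np.ones(len(w0))]@s; k=abs(r)<2.5
print('plane',s,'slope',np.degrees(np.arctan(np.hypot(*s[:2]))),'az',np.degrees(np.arctan2(s[1],s[0])),'rms',r[k].std(),k.mean())
np.save('plane.npy',s)
# key
g=im.astype(int)
m=np.zeros(g.shape[:2],np.uint8); m[165:195,138:166]=(g[165:195,138:166].min(2)>170)
n,l,st_,ce=cv2.connectedComponentsWithStats(m); i=1+np.argmax(st_[1:,4]); print('key',st_[i],ce[i],'depth pt',bydepth(c,load('w4')[1],ce[i].round()).round(1),'ray44',cast(c,ce[i],44).round(1))
# residual map low-edge: along columns find last v on plane
for u in (195,215,235,255,270):
    col=P[140:170,u]; res=col[:,2]-(col[:,0]*s[0]+col[:,1]*s[1]+s[2]); j=np.where(abs(res)<3)[0]; print(u,140+j.max(),col[j.max()].round(1))
# lips: scan row
for v in (60,90,120):
    row=P[v,140:310]; res=row[:,2]-(row[:,0]*s[0]+row[:,1]*s[1]+s[2]); j=np.where((res>6)&(res<14))[0]; print(v,(140+j).tolist(), row[j][:,1].round(0).tolist())
# chips: dark
gray=im.astype(int).mean(2)
m=np.zeros(g.shape[:2],np.uint8); m[25:150,187:275]=gray[25:150,187:275]<70
n,l,st_,ce=cv2.connectedComponentsWithStats(m)
up=np.array([s[0],s[1]])/np.hypot(s[0],s[1]);
for i in range(1,n):
    if st_[i,4]>20: 
        p=bydepth(c,load('w4')[1],ce[i].round())[0]; print('chip',ce[i].round(1),st_[i,4],p.round(1))
```

```text
plane [ 5.76683503e-01  5.77189173e-02 -2.25754464e+02] slope 30.095070409753927 az 5.71556738520763 rms 1.017891606168362 0.9040778085125368
key [145 173  11  12 100] [150.07 178.69] depth pt [[407.  230.3  44.9]] ray44 [[407.4 230.5  44. ]]
195 155 [456.1 160.6  46.9]
215 156 [459.  128.6  45.4]
235 157 [462.   96.2  45.7]
255 158 [465.   63.7  45.3]
270 158 [468.4  39.4  45.7]
60 [158, 159, 160, 161, 162, 216, 218, 219, 220, 222, 283, 284, 285, 286] [204.0, 202.0, 201.0, 200.0, 199.0, 128.0, 126.0, 124.0, 123.0, 120.0, 40.0, 38.0, 37.0, 36.0]
90 [163, 164, 165, 166, 167, 281, 282, 283, 284, 285] [200.0, 199.0, 198.0, 196.0, 195.0, 37.0, 35.0, 34.0, 33.0, 31.0]
120 [168, 169, 170, 171, 172, 199, 200, 201, 202, 203, 204, 205, 206, 207, 208, 280, 281, 282, 283] [197.0, 195.0, 194.0, 192.0, 191.0, 151.0, 150.0, 149.0, 147.0, 146.0, 145.0, 143.0, 141.0, 140.0, 138.0, 32.0, 31.0, 29.0, 28.0]
chip [223.2  62.6] 200 [585.8 118.9 125.9]
chip [215.6  79.5] 130 [564.4 127.5 116. ]
chip [235.5  99.5] 154 [545.   98.7 103.1]
chip [200.6 115.3] 143 [516.9 148.6  89.2]
chip [217.3 132.5] 118 [494.9 124.8  74.5]
```

```bash
python3 -m inch '[0.2,0,0,0,-8.5, 0.2,0,0,0,-8.5, 0.2,0,0,0,-8.5, 0.2,0,0,0,-8.5, 0.2,0,0,0,-8.5, 0.2,0,0,0,-8.5, 0.2,0,0,0,-8.5, 0.2,0,0,0,-8.5, 0.2,0,0,0,-8.5, 0.2,0,0,0,-8.5]';  python3 -m inch '[0.2,0,0,0,-8.5, 0.2,0,0,0,-8.5, 0.2,0,0,0,-8.5, 0.2,0,0,0,-8.5, 0.2,0,0,0,-8.5, 0.2,0,0,0,-8.5, 0.2,0,0,0,-8.5, 0.2,0,0,0,-8.5, 0.2,0,0,0,-8.5]'; python3 go.py 480 75 560 3
```

```text
time: 11.25
eef_pos: [424.5, 18.8, 470.6]
ee_rot: [3.115, 0.107, 0.111]
force: [-0.6, -0.3, -1.4]
opening: 35.4
time: 12.15
eef_pos: [424.0, 13.1, 464.8]
ee_rot: [2.34, 2.009, 0.051]
force: [-0.0, -0.3, -1.4]
opening: 35.4
t 12.15 p [424.   13.1 464.8] z [ 0.062 -0.022 -0.998] xaz 81.26 tilt 3.8 F [-0.  -0.3 -1.4] op 35.4 q [ 0.05 -0.04  0.54  2.09 -0.03  0.2 ]
delta tool mm [ 68.5  52.1 -92.9] norm 126.6
per row 3 [ 0.0228  0.0174 -0.031 ]
```

```bash
python3 -m inch '[0.2,0.023,0.017,-0.031,-7.2, 0.2,0.023,0.017,-0.031,-7.2, 0.2,0.023,0.020,-0.031,0, 0.2,0,0.04,-0.03,0, 0.2,0,0.04,-0.03,0]';   python3 go.py 480 75 560 3
```

```text
time: 12.65
eef_pos: [522.5, 77.3, 536.0]
ee_rot: [2.071, 2.216, 0.128]
force: [0.5, -0.2, -1.6]
opening: 35.5
t 12.65 p [522.5  77.3 536. ] z [ 0.135 -0.01  -0.991] xaz 93.81 tilt 7.8 F [ 0.5 -0.2 -1.6] op 35.5 q [ 0.16  0.37  1.21  2.28 -0.03  0.09]
delta tool mm [  0.1 -39.  -29.5] norm 48.9
per row 3 [ 0.     -0.013  -0.0098]
```

```bash
python3 -m inch '[0.2,0,0.03,-0.04,0, 0.2,0,0.03,-0.04,0, 0.2,0,0.03,-0.04,0, 0.2,0,0.03,-0.04,-1.5]';   python3 go.py 480 75 560 3
```

```text
time: 13.05
eef_pos: [507.7, 67.7, 567.4]
ee_rot: [2.016, 2.199, 0.199]
force: [-0.6, -0.3, -1.5]
opening: 35.8
t 13.05 p [507.7  67.7 567.4] z [ 0.2   -0.005 -0.98 ] xaz 94.85 tilt 11.6 F [-0.6 -0.3 -1.5] op 35.8 q [ 0.15  0.33  1.23  2.28 -0.04  0.06]
delta tool mm [  9.8 -27.9   1.6] norm 29.6
per row 3 [ 0.0033 -0.0093  0.0005]
```

```bash
python3 -m inch '[0.2,0.003,0.045,-0.02,0, 0.2,0.003,0.045,-0.02,0, 0.2,0.003,0.045,-0.02,0, 0.2,0.003,0.045,-0.02,-1]';   python3 go.py 480 75 560 3
```

```text
time: 13.45
eef_pos: [509.2, 74.5, 564.9]
ee_rot: [1.995, 2.214, 0.186]
force: [0.3, 1.1, -2.1]
opening: 35.6
t 13.45 p [509.2  74.5 564.9] z [ 0.198 -0.012 -0.98 ] xaz 95.75 tilt 11.4 F [ 0.3  1.1 -2.1] op 35.6 q [ 0.17  0.33  1.23  2.28 -0.05  0.06]
delta tool mm [  3.6 -29.3  -1. ] norm 29.6
per row 3 [ 0.0012 -0.0098 -0.0003]
```

```bash
python3 -m inch '[0.2,0,-0.025,-0.043,0, 0.2,0,-0.025,-0.043,0, 0.2,0,-0.025,-0.043,0, 0.2,0,-0.025,-0.043,0]';   python3 go.py 380 60 690 3
```

```text
time: 13.85
eef_pos: [441.3, 70.2, 638.6]
ee_rot: [1.912, 2.142, 0.358]
force: [0.3, 0.1, -0.7]
opening: 35.8
t 13.85 p [441.3  70.2 638.6] z [ 0.343  0.018 -0.939] xaz 96.27 tilt 20.1 F [ 0.3  0.1 -0.7] op 35.8 q [ 0.19  0.18  1.23  2.28 -0.05  0.07]
delta tool mm [ -4.5 -40.7 -69.4] norm 80.6
per row 3 [-0.0015 -0.0136 -0.0231]
```

```bash
python3 -m inch '[0.2,0,-0.009,-0.049,0, 0.2,0,-0.009,-0.049,0, 0.2,0,-0.009,-0.049,0, 0.2,0,-0.009,-0.049,0]';   python3 go.py 380 60 690 3
```

```text
time: 14.25
eef_pos: [361.7, 59.4, 702.6]
ee_rot: [1.823, 2.06, 0.523]
force: [0.2, 0.3, -0.9]
opening: 35.8
t 14.25 p [361.7  59.4 702.6] z [ 0.482  0.049 -0.875] xaz 96.82 tilt 29.0 F [ 0.2  0.3 -0.9] op 35.8 q [ 0.2   0.02  1.23  2.28 -0.05  0.07]
delta tool mm [-1.5  9.8 19.8] norm 22.2
per row 3 [-0.0005  0.0033  0.0066]
```

```bash
python3 -m inch '[0.2,0,-0.005,-0.049,1, 0.2,0,-0.005,-0.04,0]';   python3 go.py 380 60 690 3;python3 -c "
from h import *
st()
grab('wrist','w5');grab('scene','s5')"
```

```text
time: 14.45
eef_pos: [322.9, 52.5, 727.2]
ee_rot: [1.801, 2.007, 0.599]
force: [-0.2, 0.1, -0.2]
opening: 35.7
t 14.45 p [322.9  52.5 727.2] z [ 0.542  0.063 -0.838] xaz 96.25 tilt 33.1 F [-0.2  0.1 -0.2] op 35.7 q [ 0.2  -0.05  1.23  2.28 -0.05  0.08]
delta tool mm [ 1.1 27.9 62.6] norm 68.5
per row 3 [0.0004 0.0093 0.0209]
{'time': 14.45, 'joint_pos': [0.202, -0.047, 1.235, 2.277, -0.048, 0.08], 'dq': [0.001, -0.311, -0.004, -0.004, 0.01, -0.037], 'joint_efforts': [0.015, -10.817, 16.447, -6.325, -0.17, 0.249], 'eef_pos': [322.935, 52.457, 727.226], 'ee_rot': [1.801, 2.007, 0.599], 'force': [-0.156, 0.065, -0.19], 'moment': [-0.091, 0.656, -0.033], 'opening': 35.732}
R [[-0.109, 0.833, 0.542], [0.994, 0.089, 0.063], [0.004, 0.545, -0.838]]
```

View pics/w5.png

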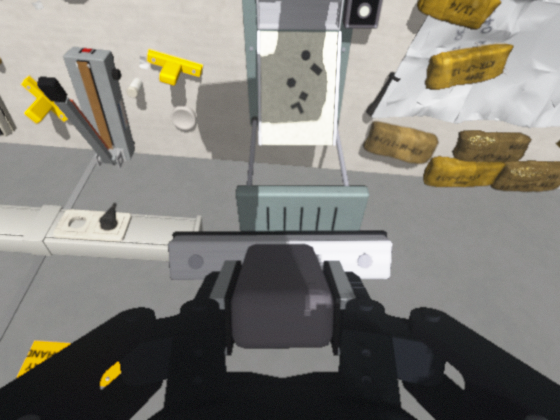

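View pics/s5.png

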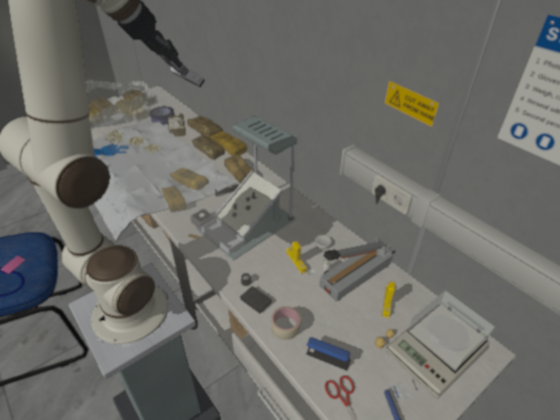

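Run:
```python
from meas import *
im,P,c=cloud('w5')
Rm=R.from_rotvec([1.801,2.007,0.599]).as_matrix(); p0=np.array([322.935,52.457,727.226])
s=env.read_state(); Rm=R.from_rotvec(s['ee_rot']).as_matrix(); p0=np.array(s['eef_pos'])
T=(P-p0)@Rm   # tool coords
def show(v0,v1,u0,u1):
    q=T[v0:v1,u0:u1].reshape(-1,3); q=q[np.isfinite(q[:,0])]; A=np.c_[q[:,:2],np.ones(len(q))]
    k=np.ones(len(q),bool)
    for _ in range(5):
        a,*_=np.linalg.lstsq(A[k],q[k][:,2],rcond=None); r=q[:,2]-A@a; k=abs(r)<2
    print('med',np.median(q,0).round(1),'z=ax+by+c',a.round(3),'rms',r[k].std().round(2))
show(246,275,178,215); show(246,275,345,382)
show(300,340,250,315)
for v in range(228,285,6): print(v,T[v,195].round(1),T[v,370].round(1))
for v in range(240,350,12): print(v,T[v,282].round(1))
```

```text
med [-43.8   3.3  30.3] z=ax+by+c [ 1.3000e-02 -7.4000e-02  3.1153e+01] rms 0.67
med [44.9  3.6 31.7] z=ax+by+c [ 1.400e-02 -7.400e-02  3.138e+01] rms 0.68
med [  1.8  -2.5 -38.5] z=ax+by+c [ 1.7000e-02 -1.0000e-01 -3.8702e+01] rms 0.62
228 [-205.1  170.3  647.7] [243.5 209.5 777.9]
234 [-47.9  -5.5  46.8] [52.2 -4.9 48.6]
240 [-44.6  -6.4  33.6] [48.8 -5.9 34.8]
246 [-44.1  -4.   30.7] [48.3 -3.5 31.9]
252 [-44.   -1.1  29.6] [48.9  0.4 33.4]
258 [-44.2   2.3  29.7] [48.4  2.8 30.9]
264 [-44.1   5.2  28.5] [48.5  6.1 30.4]
270 [-44.5   8.9  29.1] [49.2 10.2 32. ]
276 [-44.9  12.6  29.6] [49.5 13.9 32.3]
282 [-197.4  280.1  585.1] [214.5 303.  633. ]
240 [ 1.7 -6.7 32.6]
252 [ 1.7 -8.2 10.7]
264 [ 1.7 -9.6 -7.4]
276 [  1.7 -10.2 -20.5]
288 [  1.8 -11.6 -33.3]
300 [  1.8  -8.7 -36.4]
312 [  1.8  -5.  -37.9]
324 [  1.8  -0.7 -38.2]
336 [  1.8   4.2 -37.8]
348 [  1.7   9.4 -37.2]
```

```bash
python3 go.py 540 122 260 12
```

```text
t 14.55 p [321.1  52.1 728.2] z [ 0.544  0.063 -0.837] xaz 96.27 tilt 33.2 F [ 0.   0.1 -0.5] op 35.8 q [ 0.2  -0.05  1.23  2.28 -0.05  0.08]
delta tool mm [ 43.8 -68.3 515.2] norm 521.6
per row 12 [ 0.0036 -0.0057  0.0429]
```

```bash
python3 -m inch '[0.2,0.0036,-0.0057,0.043,0, 0.2,0.0036,-0.0057,0.043,0, 0.2,0.0036,-0.0057,0.043,0, 0.2,0.0036,-0.0057,0.043,0, 0.2,0.0036,-0.0057,0.043,0, 0.2,0.0036,-0.0057,0.043,0, 0.2,0.0036,-0.0057,0.043,0]' 60; python3 go.py 540 122 260 6
```

```text
time: 15.25
eef_pos: [439.9, 89.6, 489.1]
ee_rot: [1.796, 2.01, 0.599]
force: [-0.4, -0.1, -0.8]
opening: 35.1
t 15.25 p [439.9  89.6 489.1] z [ 0.543  0.063 -0.837] xaz 96.47 tilt 33.1 F [-0.4 -0.1 -0.8] op 35.1 q [ 0.25 -0.49  0.1   1.58 -0.07  0.11]
delta tool mm [ 20.5 -38.9 248.2] norm 252.1
per row 6 [ 0.0034 -0.0065  0.0414]
```

```bash
python3 -m inch '[0.2,0.0034,-0.0065,0.042,0, 0.2,0.0034,-0.0065,0.042,0, 0.2,0.0034,-0.0065,0.042,0, 0.2,0.0034,-0.0065,0.042,0, 0.2,0.0034,-0.0065,0.042,0,0.2,0.0034,-0.0065,0.04,0.5]'; python3 go.py 558 124 223 2; python3 -c "
from h import *
grab('wrist','w6')"
```

```text
time: 15.85
eef_pos: [542.5, 123.9, 235.7]
ee_rot: [1.809, 2.018, 0.583]
force: [0.7, 0.3, -1.5]
opening: 35.6
t 15.85 p [542.5 123.9 235.7] z [ 0.528  0.06  -0.847] xaz 96.29 tilt 32.1 F [ 0.7  0.3 -1.5] op 35.6 q [ 0.27 -0.46 -0.41  1.07 -0.08  0.13]
delta tool mm [-1.6  6.3 19. ] norm 20.1
per row 2 [-0.0008  0.0032  0.0095]
```

View pics/w6.png

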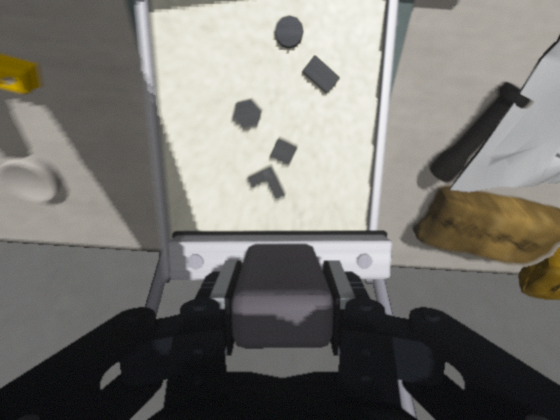

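```bash
cat > sp.py <<'E'
from h import *
o=np.array([460,107,45.]);y=np.radians(5.7)
u=np.array([np.cos(y),np.sin(y),0]);l=np.array([-np.sin(y),np.cos(y),0]);zz=np.array([0,0,1.])
c30,s30=np.cos(np.pi/6),.5
PX=c30*u+s30*zz;PN=-s30*u+c30*zz
def run():
    s=env.read_state();Rm=R.from_rotvec(s['ee_rot']).as_matrix();p=np.array(s['eef_pos'])
    up=np.array([0.0135,-0.08,-1]);up/=np.linalg.norm(up); yv=np.array([1,0,0.0135]); xv=np.cross(yv,up)
    O=p+Rm@np.array([0.6,6.2,53.2])
    pf=lambda P:np.array([(P-o)@PX,(P-o)@l,(P-o)@PN]).round(1)
    print('t',s['time'],'F',np.round(s['force'],1),'op',round(float(s['opening']),1),'tcp',p.round(1),'q',np.round(s['joint_pos'],2))
    print('O plate',pf(O),'stand',((O-o)@u).round(1),O[2].round(1),'corners',[pf(O+Rm@(a*12*xv+b*62*yv)).tolist() for a in(-1,1) for b in (-1,1)])
    U=Rm@up; print('lean along u',np.degrees(np.arctan2(-U@u,U[2])).round(1),'side',np.degrees(np.arctan2(U@l,U[2])).round(1))
    T=Rm.T; print('tool-axes unit: upslope',(T@PX).round(3),'left',(T@l).round(3),'normal',(T@PN).round(3))
run()
E
python3 sp.py
```

```text
t 15.9 F [ -0.6   0.2 -10.3] op 35.8 tcp [541.5 123.9 226.5] q [ 0.27 -0.45 -0.42  1.06 -0.08  0.13]
O plate [170.1   9.7  62.8] stand 115.9 184.4 corners [[158.6, -52.4, 62.0], [157.7, 71.6, 61.1], [182.5, -52.2, 64.6], [181.5, 71.8, 63.6]]
lean along u 36.1 side 0.5
tool-axes unit: upslope [-0.008  1.     0.027] left [1.    0.008 0.006] normal [ 0.006  0.027 -1.   ]
```

```bash
python3 -m inch '[0.2,0,0.015,0.01,0, 0.2,0,0,0.02,0, 0.2,0,0,0.008,0, 0.2,0,0,0,0]'; python3 sp.py
```

```text
time: 16.3
eef_pos: [572.6, 127.7, 190.1]
ee_rot: [1.82, 2.037, 0.554]
force: [0.1, 0.9, -1.6]
opening: 35.5
t 16.3 F [ 0.1  0.9 -1.6] op 35.5 tcp [572.6 127.7 190.1] q [ 0.26 -0.36 -0.42  0.99 -0.07  0.12]
O plate [178.   10.3  15.5] stand 146.5 147.4 corners [[166.8, -51.8, 15.0], [165.4, 72.2, 13.8], [190.7, -51.5, 17.1], [189.3, 72.5, 16.0]]
lean along u 35.1 side 0.6
tool-axes unit: upslope [-0.012  1.     0.01 ] left [1.    0.012 0.004] normal [ 0.004  0.01  -1.   ]
```

```bash
python3 -m inch '[0.2,-0.001,0.008,0.003,0, 0.2,-0.001,0,0.005,0, 0.2,0,0,0.003,0, 0.2,0,0,0.002,0]'; python3 sp.py;  python3 -c "
from h import *
grab('wrist','w7')"
```

```text
time: 16.7
eef_pos: [587.5, 127.4, 185.1]
ee_rot: [1.818, 2.036, 0.557]
force: [-0.6, -0.7, -1.2]
opening: 35.4
t 16.7 F [-0.6 -0.7 -1.2] op 35.4 tcp [587.5 127.4 185.1] q [ 0.25 -0.33 -0.41  0.96 -0.07  0.11]
O plate [188.5   8.6   3.8] stand 161.4 142.5 corners [[177.3, -53.6, 3.2], [175.8, 70.4, 2.1], [201.2, -53.2, 5.4], [199.7, 70.8, 4.3]]
lean along u 35.3 side 0.5
tool-axes unit: upslope [-0.012  1.     0.012] left [1.    0.012 0.005] normal [ 0.005  0.012 -1.   ]
```

View pics/w7.png

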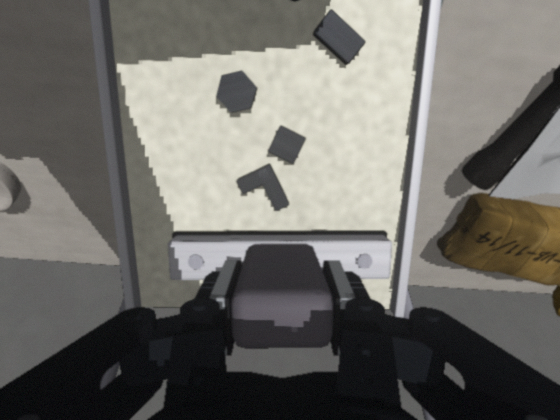

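```bash
python3 -m inch '[0.2,0,0,0.004,0, 0.2,0,0,0.003,0, 0.2,0,0,0.003,0]'; python3 sp.py
```

```text
time: 17.05
eef_pos: [593.6, 127.5, 182.9]
ee_rot: [1.814, 2.029, 0.563]
force: [-13.4, -1.8, 16.5]
opening: 35.3
t 17.05 F [-13.4  -1.8  16.5] op 35.3 tcp [593.6 127.5 182.9] q [ 0.25 -0.32 -0.41  0.95 -0.07  0.11]
O plate [193.1   8.   -1.1] stand 167.8 140.6 corners [[181.8, -54.1, -1.7], [180.5, 69.9, -2.9], [205.7, -53.8, 0.7], [204.3, 70.2, -0.5]]
lean along u 35.7 side 0.6
tool-axes unit: upslope [-0.011  1.     0.02 ] left [1.    0.011 0.004] normal [ 0.004  0.02  -1.   ]
```

```bash
python3 -m inch '[0.2,0,-0.012,0.001,0, 0.2,0,-0.015,0.001,0, 0.2,0,-0.015,0.001,0, 0.2,0,-0.015,0.001,0]'; python3 sp.py
```

```text
time: 17.45
eef_pos: [551.1, 123.0, 158.5]
ee_rot: [1.805, 2.017, 0.581]
force: [-0.9, 0.0, 8.6]
opening: 35.6
t 17.45 F [-0.9  0.   8.6] op 35.6 tcp [551.1 123.  158.5] q [ 0.26 -0.45 -0.55  0.91 -0.08  0.13]
O plate [144.9   7.8  -0.7] stand 125.9 116.8 corners [[133.6, -54.3, -1.6], [132.4, 69.7, -2.7], [157.4, -54.0, 1.2], [156.2, 70.0, 0.1]]
lean along u 36.8 side 0.6
tool-axes unit: upslope [-0.01   0.999  0.038] left [1.    0.01  0.005] normal [ 0.005  0.038 -0.999]
```

```bash
python3 -m inch '[0.2,0,-0.015,0.001,0, 0.2,0,-0.015,0.001,0, 0.2,0,-0.015,0.001,0, 0.2,0,-0.012,0.001,0]'; python3 sp.py;  python3 -c "
from h import *
grab('wrist','w8')"
```

```text
time: 17.85
eef_pos: [509.2, 118.9, 134.4]
ee_rot: [1.794, 2.002, 0.603]
force: [-1.2, 0.2, 8.8]
opening: 35.4
t 17.85 F [-1.2  0.2  8.8] op 35.4 tcp [509.2 118.9 134.4] q [ 0.28 -0.58 -0.69  0.89 -0.09  0.14]
O plate [97.5  7.9 -0.4] stand 84.6 93.4 corners [[86.1, -54.2, -1.6], [85.1, 69.8, -2.5], [109.9, -54.0, 1.8], [108.9, 70.0, 0.8]]
lean along u 38.1 side 0.5
tool-axes unit: upslope [-0.009  0.998  0.061] left [1.    0.008 0.006] normal [ 0.006  0.061 -0.998]
```

View pics/w8.png

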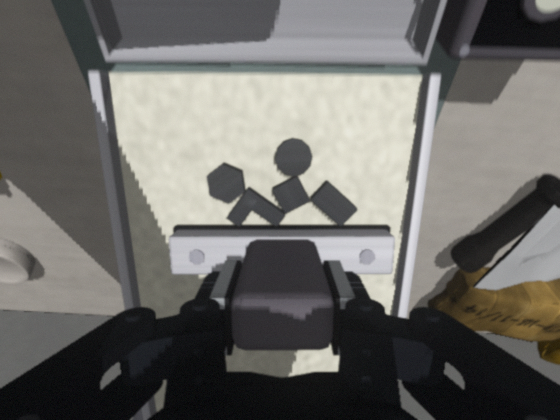

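```bash
python3 -m inch '[0.2,0,-0.012,0.0005,0, 0.2,0,-0.012,0.0005,0, 0.2,0,-0.012,0.0005,0, 0.2,0,-0.012,0.0005,0]'; python3 sp.py;  python3 -c "
from h import *
grab('wrist','w9')"
```

```text
time: 18.3
eef_pos: [472.9, 115.4, 113.5]
ee_rot: [1.784, 1.991, 0.621]
force: [-2.0, 0.1, 8.2]
opening: 35.3
t 18.3 F [-2.   0.1  8.2] op 35.3 tcp [472.9 115.4 113.5] q [ 0.3  -0.71 -0.8   0.89 -0.11  0.16]
O plate [56.4  8.2 -0. ] stand 48.9 73.2 corners [[45.0, -53.9, -1.6], [44.2, 70.1, -2.3], [68.7, -53.8, 2.3], [67.9, 70.3, 1.5]]
lean along u 39.1 side 0.4
tool-axes unit: upslope [-0.008  0.997  0.079] left [1.    0.007 0.008] normal [ 0.007  0.079 -0.997]
```

View pics/w9.png

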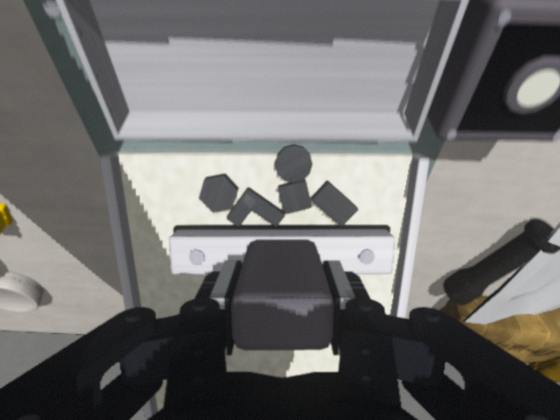

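```bash
python3 -m inch '[0.2,0,-0.012,0,0, 0.2,0,-0.012,0,0, 0.2,0,-0.01,0,0]'; python3 sp.py;  python3 -c "
from h import *
grab('wrist','w10')"
```

```text
time: 18.65
eef_pos: [445.7, 112.9, 98.0]
ee_rot: [1.779, 1.984, 0.632]
force: [-0.9, 1.3, 4.2]
opening: 35.7
t 18.65 F [-0.9  1.3  4.2] op 35.7 tcp [445.7 112.9  98. ] q [ 0.32 -0.81 -0.88  0.9  -0.12  0.18]
O plate [25.6  8.4  0.3] stand 22.0 58.0 corners [[14.2, -53.7, -1.4], [13.4, 70.3, -2.1], [37.8, -53.6, 2.6], [37.0, 70.4, 2.0]]
lean along u 39.7 side 0.3
tool-axes unit: upslope [-0.008  0.996  0.09 ] left [1.    0.007 0.009] normal [ 0.008  0.09  -0.996]
```

View pics/w10.png

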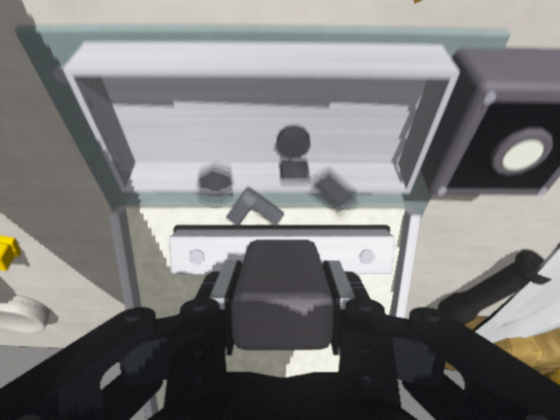

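```bash
python3 -m inch '[0.2,0,-0.01,0,0, 0.2,0,-0.01,0,0]'; python3 sp.py;  python3 -c "
from h import *
grab('wrist','w11')"
```

```text
time: 18.9
eef_pos: [435.6, 112.5, 91.1]
ee_rot: [1.777, 1.977, 0.633]
force: [-32.5, -19.4, 62.9]
opening: 35.2
t 18.9 F [-32.5 -19.4  62.9] op 35.2 tcp [435.6 112.5  91.1] q [ 0.34 -0.85 -0.91  0.9  -0.13  0.19]
O plate [13.7  8.8 -0.6] stand 12.2 51.3 corners [[2.2, -53.3, -2.2], [1.6, 70.7, -3.2], [25.8, -53.1, 2.0], [25.2, 70.9, 1.0]]
lean along u 40.0 side 0.6
tool-axes unit: upslope [-0.006  0.995  0.095] left [1.    0.006 0.006] normal [ 0.005  0.095 -0.995]
```

View pics/w11.png

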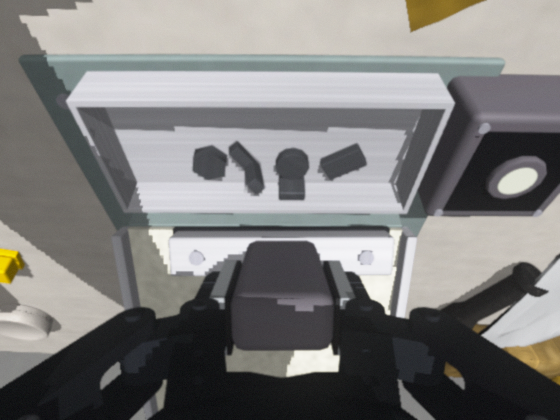

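```bash
python3 -m inch '[0.2,0,0.015,-0.02,0, 0.2,0,0.02,-0.04,0, 0.2,0,0.02,-0.04,0, 0.2,0,0,-0.02,0]'; python3 sp.py;  python3 -c "
from h import *
grab('wrist','w12')"
```

```text
time: 19.35
eef_pos: [412.1, 110.4, 220.5]
ee_rot: [1.784, 1.983, 0.619]
force: [-0.0, -0.1, -2.4]
opening: 35.1
t 19.35 F [-0.  -0.1 -2.4] op 35.1 tcp [412.1 110.4 220.5] q [ 0.36 -0.85 -0.65  1.18 -0.14  0.21]
O plate [ 57.3   8.8 123.2] stand -12.0 180.3 corners [[45.8, -53.2, 122.0], [45.2, 70.8, 120.5], [69.4, -53.1, 125.9], [68.9, 70.9, 124.4]]
lean along u 39.3 side 0.8
tool-axes unit: upslope [-0.006  0.997  0.083] left [1.    0.006 0.002] normal [ 0.001  0.083 -0.997]
```

View pics/w12.png

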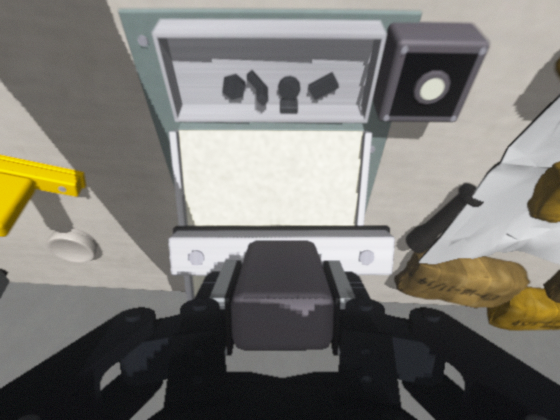

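```bash
python3 go.py 350 35 350 4
python3 - <<'E'
from meas import *
from sp import *
im,P,c=cloud('w12'); g=im.astype(int).mean(2)
m=np.zeros(g.shape,np.uint8); m[65:118,215:345]=g[65:118,215:345]<62
n,lb,s,ce=cv2.connectedComponentsWithStats(m)
for i in range(1,n):
    if s[i,4]>40:
        q=P[lb==i]; q=q[np.isfinite(q[:,0])]; d=q-np.array([460,107,0]); print(s[i],'x',((d@u).min().round(0),(d@u).max().round(0)),'y',((d@l).min().round(0),(d@l).max().round(0)),'z',np.percentile(q[:,2],[2,50,98]).round(0))
E
```

```text
t 19.4 p [411.6 110.5 221.8] z [ 0.567  0.059 -0.821] xaz 96.03 tilt 34.8 F [0.4 0.8 1.9] op 35.2 q [ 0.36 -0.85 -0.65  1.18 -0.14  0.21]
delta tool mm [ -68.8   16.2 -144.7] norm 161.1
per row 4 [-0.0172  0.004  -0.0362]
t 19.4 F [0.4 0.8 1.9] op 35.2 tcp [411.6 110.5 221.8] q [ 0.36 -0.85 -0.65  1.18 -0.14  0.21]
O plate [ 57.6   9.  124.5] stand -12.3 181.6 corners [[46.1, -53.0, 123.3], [45.5, 71.0, 121.8], [69.8, -52.9, 127.2], [69.2, 71.1, 125.7]]
lean along u 39.3 side 0.8
tool-axes unit: upslope [-0.006  0.997  0.083] left [1.    0.006 0.002] normal [ 0.002  0.083 -0.997]
```

```bash
python3 -m inch '[0.2,-0.017,0.004,-0.036,0, 0.2,-0.017,0.004,-0.036,0, 0.2,-0.017,0.004,-0.036,0, 0.2,-0.017,0.004,-0.036,0]'; python3 -m inch '[0.2,0,0,0,8.5, 0.2,0,0,0,8.5, 0.2,0,0,0,8.5, 0.2,0,0,0,8.5, 0.2,0,0,0,8.5, 0.2,0,0,0,8.5, 0.2,0,0,0,8.5, 0.2,0,0,0,8.5, 0.2,0,0,0,8.5, 0.2,0,0,0,8.5]'; python3 go.py 350 35 330 1
```

```text
time: 19.8
eef_pos: [361.5, 40.7, 350.3]
ee_rot: [1.794, 2.006, 0.59]
force: [1.5, -0.6, -2.4]
opening: 35.8
time: 20.8
eef_pos: [361.2, 38.2, 345.4]
ee_rot: [-2.997, -0.268, -0.886]
force: [-0.3, 0.0, -1.6]
opening: 35.0
t 20.8 p [361.2  38.2 345.4] z [ 0.539  0.053 -0.84 ] xaz 11.08 tilt 32.8 F [-0.3  0.  -1.6] op 35.0 q [ 0.11 -0.85 -0.38  1.47 -0.01  1.5 ]
delta tool mm [-18.1   0.7   6.7] norm 19.3
per row 1 [-0.0181  0.0007  0.0067]
```

```bash
python3 -m inch '[0.2,0,0,0,8.5, 0.2,0,0,0,8.5, 0.2,0,0,0,8.5, 0.2,0,0,0,8.5, 0.2,0,0,0,8.5, 0.2,0,0,0,8.5, 0.2,0,0,0,8.5, 0.2,0,0,0,8.5, 0.2,0,0,0,8.5, 0.2,0,0,0,8.5]'; python3 go.py 250 26 250 3
```

```text
time: 21.8
eef_pos: [361.2, 38.5, 332.5]
ee_rot: [-2.134, 1.659, -0.561]
force: [0.8, 0.1, -1.5]
opening: 35.8
t 21.8 p [361.2  38.5 332.5] z [ 0.526  0.052 -0.849] xaz -77.0 tilt 31.9 F [ 0.8  0.1 -1.5] op 35.8 q [ 0.11 -0.85 -0.4   1.46 -0.01  3.  ]
delta tool mm [-19.3 137.2  10.8] norm 139.0
per row 3 [-0.0064  0.0457  0.0036]
```

```bash
python3 -m inch '[0.2,-0.005,0.046,0,0, 0.2,-0.005,0.046,0,0, 0.2,-0.005,0.046,0,0, 0.2,-0.005,0.046,0,0]'; python3 go.py 200 20 230 2
```

```text
time: 22.2
eef_pos: [305.8, 24.2, 299.0]
ee_rot: [-2.231, 1.742, -0.416]
force: [0.7, -0.2, -0.9]
opening: 35.5
t 22.2 p [305.8  24.2 299. ] z [ 0.391  0.043 -0.919] xaz -76.59 tilt 23.2 F [ 0.7 -0.2 -0.9] op 35.5 q [ 0.06 -0.85 -0.4   1.61  0.02  2.96]
delta tool mm [-24.2 122.2  21.8] norm 126.4
per row 2 [-0.0121  0.0611  0.0109]
```

```bash
python3 -m inch '[0.2,-0.005,0.048,0,0, 0.2,-0.005,0.048,0,0, 0.2,-0.005,0.048,0,0, 0.2,-0.005,0.048,0,0]'; python3 go.py 200 20 230 2;  python3 -c "
from h import *
grab('scene','s13')"
```

```text
time: 22.6
eef_pos: [230.1, -13.9, 292.8]
ee_rot: [-2.321, 1.795, -0.239]
force: [0.3, 0.1, -1.6]
opening: 35.2
t 22.6 p [230.1 -13.9 292.8] z [ 0.246  0.057 -0.968] xaz -75.48 tilt 14.6 F [ 0.3  0.1 -1.6] op 35.2 q [-0.19 -0.85 -0.37  1.81  0.1   2.71]
delta tool mm [-40.8  35.7  55.3] norm 77.4
per row 2 [-0.0204  0.0179  0.0276]
```

View pics/s13.png

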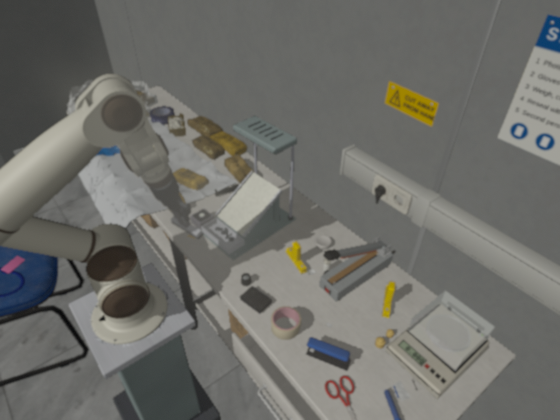

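```bash
python3 go.py 140 35 290 3
```

```text
t 22.65 p [228.1 -15.4 293.2] z [ 0.244  0.056 -0.968] xaz -75.59 tilt 14.5 F [-1.3 -1.2 -1.3] op 35.4 q [-0.2  -0.85 -0.37  1.82  0.1   2.71]
delta tool mm [-70.8  71.1 -15.6] norm 101.5
per row 3 [-0.0236  0.0237 -0.0052]
```

```bash
python3 -m inch '[0.2,-0.03,0.025,0,0, 0.2,-0.025,0.035,0,0, 0.2,-0.02,0.04,0,0]'; python3 go.py 140 35 290 3
```

```text
time: 22.95
eef_pos: [178.6, 28.6, 312.3]
ee_rot: [-2.36, 1.852, -0.136]
force: [0.1, 1.0, -1.6]
opening: 35.1
t 22.95 p [178.6  28.6 312.3] z [ 0.157  0.053 -0.986] xaz -76.17 tilt 9.5 F [ 0.1  1.  -1.6] op 35.1 q [ 0.1  -0.85 -0.31  1.95  0.04  3.  ]
delta tool mm [-15.2  39.2  16.3] norm 45.1
per row 3 [-0.0051  0.0131  0.0054]
```

```bash
python3 go.py 445 -222 170 9
```

```text
t 22.95 p [178.6  28.6 312.3] z [ 0.157  0.053 -0.986] xaz -76.17 tilt 9.5 F [ 0.1  1.  -1.6] op 35.1 q [ 0.1  -0.85 -0.31  1.95  0.04  3.  ]
delta tool mm [ 309.  -173.4  168.7] norm 392.4
per row 9 [ 0.0343 -0.0193  0.0187]
```

```bash
python3 -m inch '[0.2,0.025,-0.03,0.005,0, 0.2,0.034,-0.0193,0.018,0, 0.2,0.034,-0.0193,0.018,0, 0.2,0.034,-0.0193,0.018,0, 0.2,0.034,-0.0193,0.018,0, 0.2,0.034,-0.0193,0.018,0, 0.2,0.034,-0.0193,0.018,0, 0.2,0.034,-0.0193,0.018,0]'; python3 go.py 445 -222 150 2; python3 sp.py|sed -n 3p
```

```text
time: 23.75
eef_pos: [431.6, -174.5, 201.3]
ee_rot: [-2.383, 1.808, -0.14]
force: [0.6, -0.1, -0.7]
opening: 35.3
t 23.75 p [ 431.6 -174.5  201.3] z [ 0.163  0.061 -0.985] xaz -74.29 tilt 10.0 F [ 0.6 -0.1 -0.7] op 35.3 q [-0.46 -0.25 -0.21  1.49  0.13  2.41]
delta tool mm [50.1  8.7 49.8] norm 71.2
per row 2 [0.0251 0.0044 0.0249]
lean along u 5.0 side -2.5
```

```bash
python3 -m inch '[0.2,0.025,0.0044,0.025,0, 0.2,0.02,0.004,0.025,0, 0.2,0,0,0.03,0, 0.2,0,0,0.02,0]'; python3 go.py 450 -225 56 2; python3 sp.py|sed -n 2,3p
```

```text
time: 24.15
eef_pos: [453.6, -218.4, 90.6]
ee_rot: [-2.381, 1.812, -0.132]
force: [-0.7, 0.9, -1.2]
opening: 35.3
t 24.15 p [ 453.6 -218.4   90.6] z [ 0.158  0.063 -0.985] xaz -74.47 tilt 9.8 F [-0.7  0.9 -1.2] op 35.3 q [-0.52 -0.14 -0.33  1.28  0.13  2.35]
delta tool mm [ 6.  11.  33.2] norm 35.5
per row 2 [0.003  0.0055 0.0166]
O plate [ -35.  -322.3   11.1] stand -35.9 37.2 corners [[-32.5, -259.2, 13.3], [-15.9, -381.3, -0.9], [-54.0, -263.3, 23.2], [-37.4, -385.4, 9.0]]
lean along u 4.8 side -2.7
```

```bash
python3 -m inch '[0.2,0,0.002,0.015,0, 0.2,0,0.002,0.008,0, 0.2,0,0,0.004,0, 0.2,0,0,0.003,0]'; python3 go.py 450 -225 56 2; python3 sp.py|sed -n 2,3p
```

```text
time: 24.55
eef_pos: [452.0, -216.0, 53.8]
ee_rot: [-2.381, 1.814, -0.122]
force: [-7.1, 5.9, 27.5]
opening: 35.3
t 24.55 p [ 452.  -216.    53.8] z [ 0.152  0.067 -0.986] xaz -74.5 tilt 9.6 F [-7.1  5.9 27.5] op 35.3 q [-0.52 -0.13 -0.39  1.21  0.13  2.36]
delta tool mm [ 8.1  3.9 -3.1] norm 9.5
per row 2 [ 0.004   0.0019 -0.0016]
O plate [ -54.9 -319.5  -20. ] stand -37.5 0.3 corners [[-52.2, -256.4, -17.6], [-36.1, -378.5, -32.3], [-73.7, -260.5, -7.6], [-57.5, -382.6, -22.3]]
lean along u 4.5 side -3.0
```

```bash
python3 -m inch '[0.2,0,0,-0.001,0, 0.6,0,0,0,0, 1,0,0,0,0, 1,0,0,0,0, 1,0,0,0,0]'; python3 go.py 450 -225 56 2;  python3 -c "
from h import *
grab('wrist','w14')"
```

```text
time: 25.05
eef_pos: [453.7, -216.8, 58.1]
ee_rot: [-2.38, 1.812, -0.13]
force: [0.6, -0.2, -0.1]
opening: 85.4
t 25.05 p [ 453.7 -216.8   58.1] z [ 0.158  0.064 -0.985] xaz -74.48 tilt 9.8 F [ 0.6 -0.2 -0.1] op 85.4 q [-0.52 -0.13 -0.38  1.21  0.13  2.36]
delta tool mm [6.9 6.  0.9] norm 9.2
per row 2 [0.0035 0.003  0.0005]
```

View pics/w14.png

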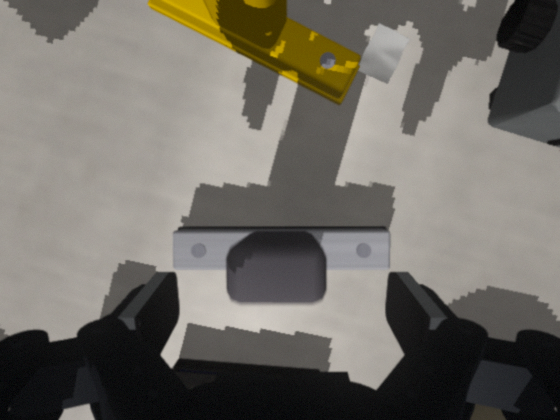

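```bash
python3 -m inch '[1,0,0,-0.03,0, 1,0,0,-0.045,0, 1,0,0,-0.045,0, 0,0,0,-0.045,-8, 0,0,0,-0.03,-8, 0,0,0,0,-8, 0,0,0,0,-8, 0,0,0,0,-8, 0,0,0,0,-8]' 40; python3 go.py 400 225 200 9;  python3 -c "
from h import *
grab('top','t15')"
```

```text
time: 26.0
eef_pos: [421.0, -229.6, 258.2]
ee_rot: [-2.966, 0.654, -0.214]
force: [-0.4, -0.1, -0.3]
opening: 0.3
t 26.0 p [ 421.  -229.6  258.2] z [ 0.157  0.064 -0.985] xaz -25.28 tilt 9.8 F [-0.4 -0.1 -0.3] op 0.3 q [-0.58 -0.17 -0.03  1.61  0.14  1.43]
delta tool mm [-218.4 -394.8   83. ] norm 458.8
per row 9 [-0.0243 -0.0439  0.0092]
```

```bash
python3 -c "
from h import *
im,d,c=load('t15')
cv2.imwrite('pics/t15z.png',cv2.resize(im[145:305,150:350,::-1],None,fx=4,fy=3.75,interpolation=cv2.INTER_CUBIC)[:600])"; python3 -m inch '[0,-0.0243,-0.044,0,0, 0,-0.0243,-0.044,0.009,0, 0,-0.0243,-0.044,0.009,0, 0,-0.0243,-0.044,0.009,0, 0,-0.0243,-0.044,0.009,0, 0,-0.0243,-0.044,0.009,0, 0,-0.0243,-0.044,0.009,0]'; python3 go.py 400 225 140 3
```

```text
time: 26.75
eef_pos: [404.1, 118.3, 223.3]
ee_rot: [-2.956, 0.691, -0.218]
force: [1.7, -0.2, 0.4]
opening: -0.4
t 26.75 p [404.1 118.3 223.3] z [ 0.161  0.063 -0.985] xaz -26.74 tilt 10.0 F [ 1.7 -0.2  0.4] op -0.4 q [ 0.27 -0.4  -0.28  1.52  0.02  2.3 ]
delta tool mm [-61.  -82.8  88.1] norm 135.4
per row 3 [-0.0203 -0.0276  0.0294]
```

View pics/t15z.png

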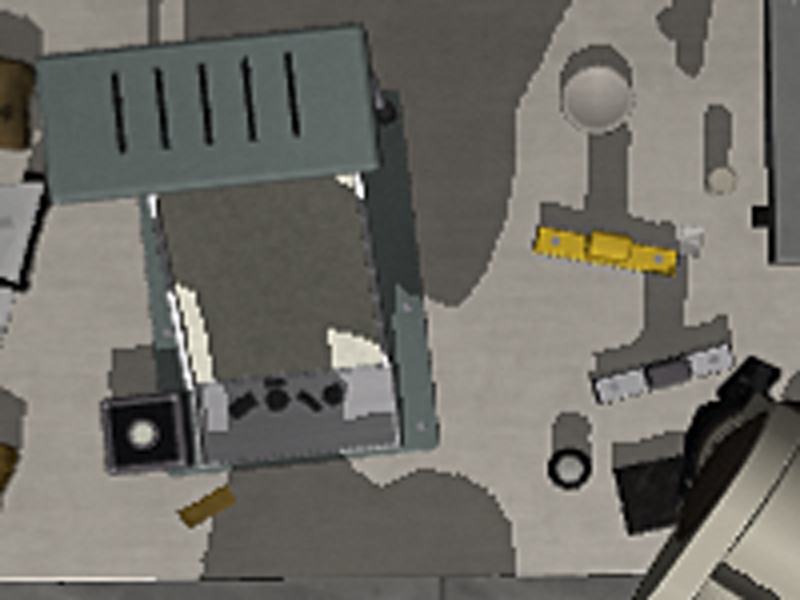

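```bash
python3 -m inch '[0,-0.02,-0.0275,0.025,0, 0,-0.02,-0.0275,0.025,0, 0,-0.015,-0.022,0.02,0, 0,0,0,0,0]'; python3 go.py 407 230.5 70 3;  python3 -c "
from h import *
grab('wrist','w16')"
```

```text
time: 27.15
eef_pos: [397.7, 225.4, 155.4]
ee_rot: [-2.951, 0.698, -0.219]
force: [-0.9, 0.3, -0.3]
opening: 0.0
t 27.15 p [397.7 225.4 155.4] z [ 0.163  0.065 -0.985] xaz -27.07 tilt 10.1 F [-0.9  0.3 -0.3] op 0.0 q [ 0.53 -0.33 -0.36  1.37 -0.03  2.57]
delta tool mm [-4.   2.6 85.9] norm 86.1
per row 3 [-0.0013  0.0009  0.0286]
```

View pics/w16.png

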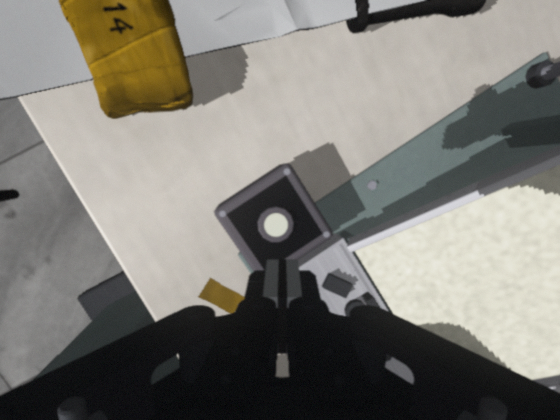

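Run:
```python
from h import *
im,d,c=load('w16'); g=im.astype(int).min(2); m=np.zeros(g.shape,np.uint8); m[200:250,250:300]=g[200:250,250:300]>170
n,l,s,ce=cv2.connectedComponentsWithStats(m); i=1+np.argmax(s[1:,4]); print(s[i],ce[i],bydepth(c,d,ce[i].round()).round(1),cast(c,ce[i],44).round(1))
im,d,c4=load('w4'); a=np.array(c4['origin']);b=np.array(c['origin'])
r1=rays(c4,(150.07,178.69))[0];r2=rays(c,ce[i])[0]
A=np.c_[r1,-r2]; t,*_=np.linalg.lstsq(A,b-a,rcond=None); print('tri',(a+r1*t[0]).round(1),(b+r2*t[1]).round(1))
```

```text
[265 214  22  22 398] [275.45226131 224.49246231] [[407.1 230.4  45.6]] [[407.2 229.6  44. ]]
tri [407.6 230.   45.6] [407.2 229.9  45.6]
```

```bash
python3 -m inch '[0,-0.001,0.0007,0.025,0, 0,-0.001,0.0007,0.025,0, 0,-0.001,0.0007,0.022,0, 0,0,0,0,0]'; python3 go.py 407.2 230 46 3
```

```text
time: 27.6
eef_pos: [408.4, 227.2, 87.0]
ee_rot: [-2.944, 0.711, -0.226]
force: [-0.4, -0.5, 0.3]
opening: -0.2
t 27.6 p [408.4 227.2  87. ] z [ 0.168  0.067 -0.983] xaz -27.62 tilt 10.4 F [-0.4 -0.5  0.3] op -0.2 q [ 0.52 -0.31 -0.48  1.22 -0.03  2.57]
delta tool mm [-7.2  3.6 40.3] norm 41.1
per row 3 [-0.0024  0.0012  0.0134]
```

```bash
python3 -m inch '[0,-0.003,0.002,0.018,0, 0,-0.003,0.001,0.012,0, 0,-0.001,0,0.006,0, 0,0,0,0,0]'; python3 go.py 407.2 230 45 1
```

```text
time: 28.0
eef_pos: [409.5, 229.1, 54.7]
ee_rot: [-2.937, 0.72, -0.232]
force: [0.1, -0.3, 0.6]
opening: -0.1
t 28.0 p [409.5 229.1  54.7] z [ 0.174  0.069 -0.982] xaz -28.05 tilt 10.8 F [ 0.1 -0.3  0.6] op -0.1 q [ 0.53 -0.3  -0.53  1.15 -0.03  2.58]
delta tool mm [-3.6  1.7  9.2] norm 10.0
per row 1 [-0.0036  0.0017  0.0092]
```

```bash
python3 -m inch '[0,-0.002,0.002,0.006,0, 0,-0.001,0,0.004,0, 0,0,0,0.003,0]'; python3 go.py 407.2 230 45 1
```

```text
time: 28.3
eef_pos: [409.2, 230.1, 43.3]
ee_rot: [-2.934, 0.72, -0.236]
force: [-10.6, -4.4, 21.2]
opening: -0.1
t 28.3 p [409.2 230.1  43.3] z [ 0.176  0.07  -0.982] xaz -28.1 tilt 10.9 F [-10.6  -4.4  21.2] op -0.1 q [ 0.53 -0.3  -0.55  1.12 -0.03  2.58]
delta tool mm [-1.5  0.8 -2.1] norm 2.6
per row 1 [-0.0015  0.0008 -0.0021]
```

```bash
python3 -m inch '[0,0,0,0.0005,0, 0,0,0,0.001,0]'; python3 go.py 407.2 230 45 1; python3 -m inch '[0,0,0,0,0]'; python3 go.py 407.2 230 45 1
```

```text
time: 28.5
eef_pos: [409.2, 230.2, 43.5]
ee_rot: [-2.934, 0.72, -0.236]
force: [-7.8, -4.5, 13.1]
opening: 0.1
t 28.5 p [409.2 230.2  43.5] z [ 0.177  0.07  -0.982] xaz -28.09 tilt 11.0 F [-7.8 -4.5 13.1] op 0.1 q [ 0.53 -0.3  -0.55  1.12 -0.03  2.58]
delta tool mm [-1.5  0.8 -1.8] norm 2.5
per row 1 [-0.0015  0.0008 -0.0018]
time: 28.6
eef_pos: [409.2, 230.2, 44.2]
ee_rot: [-2.934, 0.72, -0.236]
force: [-1.7, -1.6, 4.4]
opening: -0.3
t 28.6 p [409.2 230.2  44.2] z [ 0.177  0.071 -0.982] xaz -28.08 tilt 11.0 F [-1.7 -1.6  4.4] op -0.3 q [ 0.53 -0.3  -0.55  1.13 -0.03  2.58]
delta tool mm [-1.5  1.  -1.1] norm 2.1
per row 1 [-0.0015  0.001  -0.0011]
```

```bash
python3 -m inch '[0,0,0,-0.02,0, 0,0,0,-0.04,0, 0,0,0,-0.045,0, 0,0.03,0.02,-0.03,0, 0,0.03,0.02,-0.03,0, 0,0,0,0,0, 0,0,0,0,0]'; python3 -c "
from h import *
grab('wrist','w17');grab('top','t17');grab('scene','s17')
im,d,c=load('t17')
cv2.imwrite('pics/t17z.png',cv2.resize(im[145:305,150:350,::-1],None,fx=4,fy=3.75,interpolation=cv2.INTER_CUBIC)[:600])"
```

```text
time: 29.3
eef_pos: [414.2, 153.6, 214.3]
ee_rot: [-2.935, 0.715, -0.239]
force: [0.5, 1.0, -1.4]
opening: -0.1
```

View pics/w17.png

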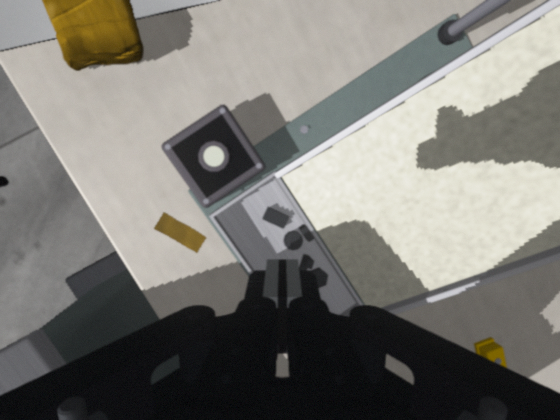

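View pics/t17z.png

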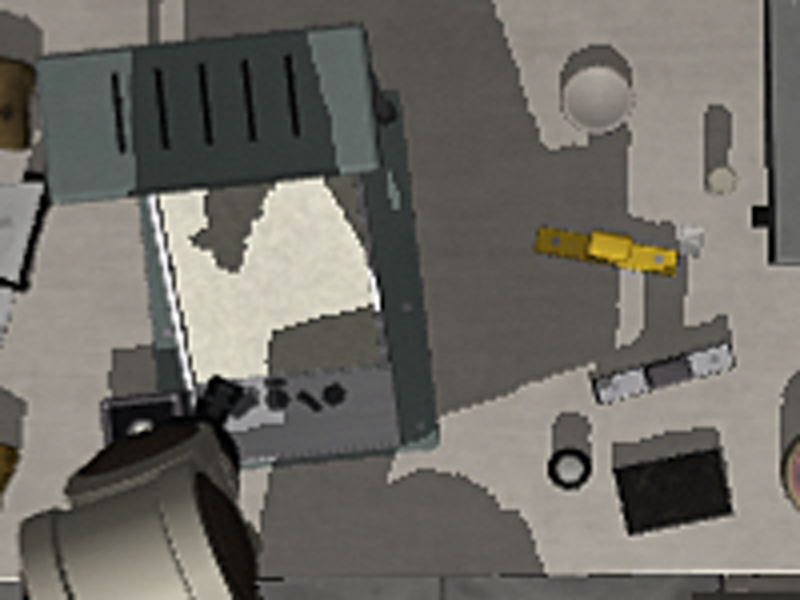

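Run:
```python
from meas import *
y=np.radians(5.7);u=np.array([np.cos(y),np.sin(y),0]);l=np.array([-np.sin(y),np.cos(y),0]);o=np.array([460,107,0.])
for t,r in (('w17',(200,262,255,330)),('w11',(138,205,185,375))):
    im,P,c=cloud(t); g=im.astype(int).mean(2); m=np.zeros(g.shape,np.uint8); a,b,cc,d=r
    m[a:b,cc:d]=g[a:b,cc:d]<75
    n,lb,s,ce=cv2.connectedComponentsWithStats(m)
    for i in range(1,n):
        if s[i,4]>50:
            q=P[lb==i];q=q[np.isfinite(q[:,0])]-o; print(t,s[i],'x',np.percentile(q@u,[3,97]).round(0),'y',np.percentile(q@l,[3,97]).round(0),'z',np.percentile(q[:,2],[3,50,97]).round(0))
im,P,c=cloud('t17'); w=P[230:258,295:336].reshape(-1,3)
for nme,k in (('foot',(w[:,2]>14)&(w[:,2]<32)),('handle',(w[:,2]>75))):
    q=w[k]; print(nme,k.sum(),q.mean(0).round(1),np.median(q[:,2]).round(1),cv2.minAreaRect(q[:,:2].astype(np.float32)))
```

```text
w17 [264 208  24  19 273] x [-32. -16.] y [35. 56.] z [15. 17. 18.]
w17 [299 225  16  17 130] x [-11.  -4.] y [ 6. 24.] z [18. 26. 27.]
w17 [285 231  18  19 264] x [-30. -14.] y [ 7. 24.] z [11. 17. 18.]
w17 [301 254  13   8  72] x [-27. -17.] y [-13.  -3.] z [10. 25. 36.]
w17 [268 259  30   3  66] x [-42. -32.] y [58. 64.] z [221. 222. 224.]
w11 [230 143  33  41 368] x [-38. -25.] y [-18.  -3.] z [14. 23. 34.]
w11 [321 146  36  18 114] x [-36. -25.] y [33. 50.] z [12. 14. 16.]
w11 [206 150  20  24 254] x [-33. -19.] y [-34. -24.] z [13. 17. 18.]
w11 [277 151  31  29 557] x [-31. -11.] y [ 7. 23.] z [13. 17. 18.]
w11 [323 153  41  25 419] x [-32. -17.] y [35. 55.] z [16. 17. 18.]
foot 142 [ 455.3 -210.1   23.2] 23.1 ((455.802490234375, -211.74066162109375), (21.791563034057617, 119.38874053955078), 15.654398918151855)
handle 71 [ 455.8 -211.7   92.3] 92.9 ((455.8484802246094, -212.03807067871094), (20.84890365600586, 34.706871032714844), 17.860000610351562)
```

```bash
python3 -c "
from h import *
print(env.sign_off())"
```

```text
the job is handed in; nothing more can be done
None
```

I scraped all five offcuts into the catch tray with the scraper, pressed the key, stood the scraper back on the table, and handed the job in at 29.5 s of the 54 s. Sign-off gave no verdict.

- **Tilting the tool:** the move rows cannot tilt the tool. I got the lean, about 32–35° on the plate, by pushing the arm against its reach limits, and took most of it out again the same way. One sweep down the plate cleared everything, and only the scraper touched the offcuts.
- **Key:** I pressed it with the closed fingertips at 13 to 21 N for about 0.2 s. The fingertips went down about 2 mm, then I lifted clear. Its travel is not reported, so I take it as sprung back.
- **Offcuts in the tray:** the last pictures show the plate clear and all five inside the tray. The square and the L rest on edge. The L's top is about 36 mm up, so its origin should sit below the 37 mm limit, but I did not measure the origin directly. The others have their tops at 17–18 mm.
- **Scraper:** it stands at about (456, -212). Its foot top measures 23 mm and its handle top 93 mm, with the two centres lined up, so it is upright. It is well clear of the stand.
- **Bystanders:** the loupe, vial and tin look unmoved between the first and last top views. I did not measure the torch closely, but the arm never went near it.

**What went wrong:**
- At the end of the sweep the arm reached a joint limit and the wrist force rose to about 73 N. That is under the 120 N limit, and I backed off at once.
- My first triangulation of the scraper's handle picked up its shadow, so I rejected it. I used depth from two wrist views, which agreed to about 1 mm.

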